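# Pack a relief panel tight on the carving easel and lay the hand rest

## Robot

A 6-joint arm with a two-finger parallel gripper is mounted at the origin on the work surface. World frame = base frame: x ahead of the robot, y to its left, z up, the work surface at z = 0. Lengths are in m, angles in rad, forces in N, time in s.
With the tool pointing down it reaches from about 0.375 to 0.975 m from the base axis. Payload 3.8 kg.
Tool frame: the origin (TCP) lies midway between the tips of the shut fingers; the grasp point (between the pads) lies 19 mm behind it; x points along the fingers, y is the direction in which the jaws open and shut, and the axes are right-handed (so a half turn about x gives the same grasp; the last joint's range is limited). The gripper opens to 88 mm and grips with 3 to 60 N. Pads are 18 mm wide; open, the fingers measure 123 mm over their backs; the gripper's body (75 mm by 187 mm) begins 45 mm behind the grasp point.
Start: joints at [-1.192, 0.264, 1.604, -0, 1.274, -0.037], TCP at [0.273, -0.617, 0.239] pointing down, gripper open.
Joint ranges: [-2.63, 2.63], [-0.94, 2.18], [0.31, 2.57], [-1.31, 4.45], [0, 2.66], [-2.55, 2.55]. Speed limits (rad/s): [2.57, 2.57, 3.14, 3.14, 3.14, 3.14].

## Interface

Orientations are given as a unit quaternion [w, x, y, z].
In Python, from station import ctrl gives the robot as it stands.
- The arm moves only by the tool servo_tool, never from a script. Its argument "steps" is a list of rows, each a list of 5 numbers: the closure, from -1 (fully open) to 1 (shut), then the shift along the tool's x, y, z in m, then the turn about the tool's x in rad. A call has 1 to 12 rows; each row shifts and turns the pose as measured when the row begins, along the tool's axes as they then stand; what a row does not reach is not made up. A row lasts 1/8 s, in which the tool goes at most 62.5 mm and 10.7 degrees, less where a joint would pass 70% of its speed; a pose out of reach is approached as far as the arm can. A call is refused whole if a number of a shift passes 0.0625 or a number of a turn 0.188, either way. A call with a gripper value outside its range is refused whole. The fingers move at their own pace and stop on an object; the grip force is fixed at half the most. Time passes only in rows, so rows that do not move let the fingers close. It gives the time, the measured TCP pose, the force and the opening at its end, in the units of the state.
- ctrl.state(): the state, without advancing time (a new reading comes with each control period).
- ctrl.read_camera(name): name is "scene" or "top" or "wrist"; returns a dict with "img" (480x640x3 uint8, blue, green, red), "intrinsics" (3x3 intrinsics, pixels), "origin" and "attitude" of the camera in the world; the wrist camera has in their place "T_tool_cam" (4x4, takes a point from camera to tool coordinates, whose origin is the TCP and whose axes are the tool frame's). Camera axes: x right, y down, z forward; pixel columns grow to the right and rows downward; lengths in m; the calibration is good to about 2 mm. A picture is of the moment at which its call begins: read the wrist's pose just before it. There is no depth.
- ctrl.finish_job(): hands the job in, once; it reports no verdict.
Trained networks look in a picture, given as the dict that the camera call returned (one of the last four; its "shot" number tells which), for a name from the list of things; names that differ only in an ending like _2 or _b are one class to them, and where a whole thing is asked for, a point or a joint stands for the part that bears it (a point fixed in the world has none). Each returns a list of dicts, best first, with "confidence" (0 to 1); they miss things now and then, are a little off and sometimes report something else, mostly with a low value. They report only what shows in the picture. A call takes as long as a camera call. They do not tell look-alikes from the thing itself.
- ctrl.recognise(picture, target): "at" ([row, column] in pixels, amid what is visible of it).
- ctrl.outline_of(picture, target): "region" (480x640 bool, what is visible of it) and "at" ([row, column] in pixels, amid what is visible of it).
- ctrl.spot_point(picture, target): "at" ([row, column] in pixels: a listed point, or the origin of a listed thing).
The state is a dict: "t": time; "qpos": joint angles; "joint_velocities": joint speeds; "joint_efforts": joint torques, N m; "position": TCP position; "tool_rot": TCP orientation; "contact_force": force on the tool from outside, world axes, zero at the start; "ft_torque": the same for the moment, N m; "gripper_width": opening from 0.0 (shut) to 1.0 (fully open).
Only numpy, scipy, OpenCV 4.12 (cv2) and the standard library are available. Lean on these libraries where they do the work, as an engineer would, in place of code of your own. Each camera call takes 0.05 s, during which the arm holds its last target.

## Task

Pack the carved panel so that it cannot ride up its sloping easel: try the thicker packing slip in the gap between the panel's top edge and the batten first and leave it fully home if it goes in; if it jams, put it back in the rack or on the bench clear of the easel, and slide the thinner slip fully home instead. Then lay the hand-rest bar across the panel, down in the notches of the two rest blocks, overhanging both about equally. Leave everything else on the bench where it is.

Things in the scene. Friction and masses are not known exactly. Their poses are not given: they have to be found in the camera images.
- bed_mid (a point): Centre of the top face of the sloping plywood bed (220 mm up the slope x 190 across) of a fixed bench easel, 73 mm above the bench; it climbs 27 degrees away from the robot. x points up the slope, y across it (level), z straight out of the bed. A carved panel lies on the bed, sitting on a ledge at the low end; side rails 20 mm high flank it up to x = 45 mm
- rest_mid (a point): Midway between the notches of the two rest blocks, 78 mm to either side of here (blocks 16 mm thick), where the bar's centre lies when home: 50 mm out from the bed, x -20 mm from its middle. Axes as the bed. The notches run along y, 34 mm wide in x, floor 8 mm below this point, cheeks 8 mm thick rising to 6 mm above it
- panel_edge (a point): Middle of the top edge of the carved wooden panel (155 mm up the slope, 130 wide, 20 thick), on its upper surface, 20 mm out from the bed: the lower side of the gap. Axes as the bed. The panel rests on the ledge by its own weight and can ride up 5 mm if pushed. The gap is 130 mm long, 20 mm deep down to the bed, 10.3 to 16.5 mm wide, open at both ends
- batten_edge (a point): Middle of the edge, facing the panel, of the batten screwed across the bed above it (172 mm long, 22 wide, 20 high); on its upper surface, 20 mm out from the bed: the upper side of the gap. Axes as the bed; the x distance from panel_edge to here is the gap's width. It does not move
- easel: The easel as a whole; origin on the bench under the bed's centre, z up, x level towards the easel's back (the way its bed climbs)
- rack: Fixed wooden rack that holds both slips, 96 x 120 x 30 mm, origin under its centre, x across its grooves. Two grooves run along y, 20 mm deep and open at both ends: for the thick slip at x -24 mm, 15 mm wide; for the thin slip at x +24 mm, 11 mm wide
- thick_slip_mid (a point): Centre of the thicker packing slip: flat wooden blade 13 mm thick (x), 100 mm long (y), 46 mm high (z), tapering to 7 mm over its lowest 8 mm. It stands in the rack with its top 56 mm above the bench, 26 mm proud of the rack, 48 mm from the other slip. In the gap and home its lower edge stands on the bed and its centre is 23 mm above it
- thick_slip: The thicker slip as a body; origin at the centre of its lower edge, axes as its centre point
- thin_slip_mid (a point): Centre of the thinner packing slip: same blade but 9 mm thick (x), 100 mm long (y), 46 mm high (z), tapering to 5 mm over its lowest 6 mm, in the rack's other groove
- thin_slip: The thinner slip as a body; origin at the centre of its lower edge
- bar_mid (a point): Centre of the loose wooden hand-rest bar lying flat on the bench: 28 mm wide (x), 200 mm long (y), 16 mm thick (z)
- bar: The hand-rest bar as a body; origin at the centre of its underside
- mallet: Carver's round wooden mallet standing on its head, 205 mm tall, 92 mm across; origin under it. Bystander
- wood_slice: Slice of branch, 90 mm across, 14 mm thick, lying flat; origin under it. Bystander
- screw_tin: Open round tin of screws, 80 mm across, 30 mm high; origin under it. Bystander
- gouge: Gouge with a wooden handle, 243 mm long, lying along x; origin near its middle on the bench. Bystander
Things that resemble listed ones, but are neither listed nor needed, are in the scene too. What is shaped like the bar but blue or purple is not meant.

How it is judged:
On the way, in this order (a step that is already met when the one before it is completed fails the run):
1. the thicker slip has been tried: held square to the bed, its lower edge has entered the mouth of the gap by 2 mm (x of thick_slip_mid in the frame of bed_mid between 0.056 and 0.078 m and y of thick_slip_mid in the frame of bed_mid between -0.035 and 0.035 m and z of thick_slip_mid in the frame of bed_mid between 0.01 and 0.041 m and angle between the x axis of thick_slip_mid and the x axis of bed_mid, either way round below 0.3 rad and angle between the y axis of thick_slip_mid and the y axis of bed_mid, either way round below 0.15 rad), for 0.05 s.
2. the slip that fits stands fully home in the gap, the other is off the easel, and the bar is not yet laid (((x of thick_slip_mid in the frame of bed_mid between 0.058 and 0.078 m and y of thick_slip_mid in the frame of bed_mid between -0.03 and 0.03 m and z of thick_slip_mid in the frame of bed_mid between 0.016 and 0.028 m and angle between the x axis of thick_slip_mid and the x axis of bed_mid, either way round below 0.35 rad and angle between the y axis of thick_slip_mid and the y axis of bed_mid, either way round below 0.15 rad and contact force between thin_slip and easel below 0.05 N and height (world z) of thin_slip_mid below 0.06 m) or (x of thin_slip_mid in the frame of bed_mid between 0.058 and 0.078 m and y of thin_slip_mid in the frame of bed_mid between -0.03 and 0.03 m and z of thin_slip_mid in the frame of bed_mid between 0.016 and 0.028 m and angle between the x axis of thin_slip_mid and the x axis of bed_mid, either way round below 0.35 rad and angle between the y axis of thin_slip_mid and the y axis of bed_mid, either way round below 0.15 rad and contact force between thick_slip and easel below 0.05 N and height (world z) of thick_slip_mid below 0.06 m and x of batten_edge in the frame of bed_mid below 0.0722 m)) and not (x of bar_mid in the frame of bed_mid between -0.027 and -0.013 m and y of bar_mid in the frame of bed_mid between -0.014 and 0.014 m and z of bar_mid in the frame of bed_mid between 0.045 and 0.055 m and angle between the y axis of bar_mid and the y axis of bed_mid, either way round below 0.07 rad and angle between the z axis of bar_mid and the z axis of bed_mid, either way round below 0.12 rad)), for 0.2 s.
3. the bar lies across the panel, down in both notches (x of bar_mid in the frame of bed_mid between -0.027 and -0.013 m and y of bar_mid in the frame of bed_mid between -0.014 and 0.014 m and z of bar_mid in the frame of bed_mid between 0.045 and 0.055 m and angle between the y axis of bar_mid and the y axis of bed_mid, either way round below 0.07 rad and angle between the z axis of bar_mid and the z axis of bed_mid, either way round below 0.12 rad and ((x of thick_slip_mid in the frame of bed_mid between 0.058 and 0.078 m and y of thick_slip_mid in the frame of bed_mid between -0.03 and 0.03 m and z of thick_slip_mid in the frame of bed_mid between 0.016 and 0.028 m and angle between the x axis of thick_slip_mid and the x axis of bed_mid, either way round below 0.35 rad and angle between the y axis of thick_slip_mid and the y axis of bed_mid, either way round below 0.15 rad and contact force between thin_slip and easel below 0.05 N and height (world z) of thin_slip_mid below 0.06 m) or (x of thin_slip_mid in the frame of bed_mid between 0.058 and 0.078 m and y of thin_slip_mid in the frame of bed_mid between -0.03 and 0.03 m and z of thin_slip_mid in the frame of bed_mid between 0.016 and 0.028 m and angle between the x axis of thin_slip_mid and the x axis of bed_mid, either way round below 0.35 rad and angle between the y axis of thin_slip_mid and the y axis of bed_mid, either way round below 0.15 rad and contact force between thick_slip and easel below 0.05 N and height (world z) of thick_slip_mid below 0.06 m and x of batten_edge in the frame of bed_mid below 0.0722 m))), for 0.2 s.
At the end, for the whole second after the job is handed in: Thicker slip home in the gap (lower edge within 5 mm of the bed, within 30 mm of its middle), or the thinner one if the gap is under 14.2 mm; the other off the easel, below 60 mm; bar in both notches, square within 4 degrees, within 14 mm of the middle; all at rest, bystanders unmoved (all of step 3 and linear speed of each of thick_slip, thin_slip, bar below 0.02 m/s); the robot touches nothing.
It fails at once if the mallet is disturbed (distance of mallet from where it was at the start of the episode above 0.02 m).
It fails at once if the wood slice is disturbed (distance of wood_slice from where it was at the start of the episode above 0.02 m).
It fails at once if the screw tin is disturbed (distance of screw_tin from where it was at the start of the episode above 0.02 m).
It fails at once if the gouge is disturbed (distance of gouge from where it was at the start of the episode above 0.02 m).
It also fails if it takes over 72 s, if anything falls off the work surface, if the arm or the gripper's body presses on something with over 40 N, if the wrist force passes 120 N, or if a joint passes its speed limit or range.

## Working session

There is one attempt and no reset: what is moved stays moved. The work goes in short steps, Python scripts to look and compute and a tool call to move; the robot and the scene stay as the last step left them, time stands still between calls to the robot, and variables do not carry over. Pictures are saved under pics/ and viewed, and the job is handed in when it is done.

Besides the shell and the picture viewer there is one more tool, called after "Emit:" as a command line: name --pt "numbers of a row" for each row, then --argument value for the rest. servo_tool: Moves the arm, as the interface text tells. Its arguments: {"type":"object","properties":{"steps":{"type":"array","items":{"type":"array","items":{"type":"number"}}}},"required":["steps"]}

```bash
ls; mkdir -p pics
cat > h.py <<'E'
import numpy as np, cv2
from scipy.spatial.transform import Rotation as R
from station import ctrl
def q2R(q): return R.from_quat([q[1],q[2],q[3],q[0]]).as_matrix()
def cam(name):
    s=ctrl.state(); p=ctrl.read_camera(name); K=np.array(p['intrinsics'])
    if name=='wrist':
        T=np.eye(4);T[:3,:3]=q2R(s['tool_rot']);T[:3,3]=s['position'];T=T@np.array(p['T_tool_cam']);Rc,o=T[:3,:3],T[:3,3]
    else:
        a=np.array(p['attitude']); Rc=a if a.shape==(3,3) else q2R(a); o=np.array(p['origin'])
    return p,K,Rc,o
def ray(c,at):
    p,K,Rc,o=c; d=Rc@np.linalg.inv(K)@np.array([at[1],at[0],1.]); return o,d/np.linalg.norm(d)
def onz(c,at,z):
    o,d=ray(c,at); return o+d*(z-o[2])/d[2]
def proj(c,X):
    p,K,Rc,o=c; x=K@(Rc.T@(np.asarray(X)-o)); return x[1]/x[2],x[0]/x[2]
def tri(rs):
    A=np.zeros((3,3));b=np.zeros(3)
    for o,d in rs:
        P=np.eye(3)-np.outer(d,d);A+=P;b+=P@o
    X=np.linalg.solve(A,b); return X,[np.linalg.norm((np.eye(3)-np.outer(d,d))@(X-o)) for o,d in rs]
E
python3 - <<'E'
from h import *
np.set_printoptions(precision=4,suppress=True)
print(ctrl.state())
cs={}
for n in ['scene','top','wrist']:
    c=cam(n);cs[n]=c;cv2.imwrite(f'pics/a_{n}.png',c[0]['img'])
    print(n,c[1].tolist(),c[2],c[3],[k for k in c[0]])
import pickle
for t in ['bed_mid','rest_mid','panel_edge','batten_edge','thick_slip_mid','thin_slip_mid','bar_mid','rack','easel','bar','mallet','wood_slice','screw_tin','gouge']:
    for n in cs:
        print(t,n,[(np.round(x['at'],1).tolist(),round(x['confidence'],2)) for x in ctrl.spot_point(cs[n][0],t)])
E
```

```text
pics
{'t': 0.0, 'qpos': array([-1.1919,  0.2648,  1.6053, -0.    ,  1.2737, -0.0369]), 'joint_velocities': array([ 0.0005,  0.0011,  0.0017, -0.0019, -0.    , -0.0014]), 'joint_efforts': array([  0.0005, -50.2108, -35.6878,   0.073 ,   0.0295,  -0.0002]), 'position': array([ 0.2724, -0.6168,  0.2374]), 'tool_rot': array([-0.1452, -0.6917, -0.1467,  0.692 ]), 'contact_force': array([-0.9771, -0.0164, -0.2378]), 'ft_torque': array([0.0385, 0.0398, 0.0201]), 'gripper_width': 1.0011141512028376}
scene [[500.80062904197456, 0.0, 318.00664243529917], [0.0, 500.80062904197456, 238.44143820584304], [0.0, 0.0, 1.0]] [[ 0.8833  0.3909 -0.2589]
 [ 0.4686 -0.7529  0.4622]
 [-0.0142 -0.5296 -0.8482]] [ 0.9267 -0.5695  1.1885] ['img', 'intrinsics', 'origin', 'attitude', 'shot']
top [[553.1536417008475, 0.0, 314.2745215978564], [0.0, 553.1536417008475, 239.29983882145115], [0.0, 0.0, 1.0]] [[ 0.013  -0.9936  0.1125]
 [-0.9998 -0.0114  0.0151]
 [-0.0137 -0.1127 -0.9935]] [0.4034 0.0228 1.6677] ['img', 'intrinsics', 'origin', 'attitude', 'shot']
wrist [[341.27197716838236, 0.0, 323.6280992303235], [0
[... 1426 characters left out ...]
26.2], 0.43)]
easel wrist []
bar scene [([171.0, 308.4], 0.95), ([130.4, 310.5], 0.92), ([271.6, 410.3], 0.86), ([324.1, 202.5], 0.74), ([168.3, 306.4], 0.5), ([330.9, 211.4], 0.42)]
bar top [([316.3, 374.4], 0.73), ([320.2, 185.7], 0.7), ([294.3, 235.4], 0.56)]
bar wrist []
mallet scene [([183.9, 398.6], 0.72), ([203.7, 256.2], 0.16)]
mallet top [([204.1, 216.6], 0.83)]
mallet wrist []
wood_slice scene [([203.7, 257.6], 0.57), ([399.0, 288.0], 0.37)]
wood_slice top [([314.6, 296.7], 0.65)]
wood_slice wrist []
screw_tin scene [([265.7, 217.5], 0.62)]
screw_tin top [([317.6, 373.2], 0.6)]
screw_tin wrist []
gouge scene [([399.3, 286.3], 0.56)]
gouge top [([199.4, 446.2], 0.83)]
gouge wrist []
```

View pics/a_scene.png

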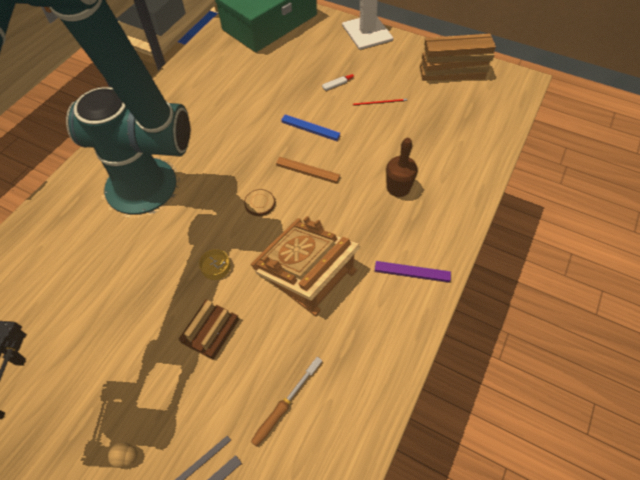

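View pics/a_top.png

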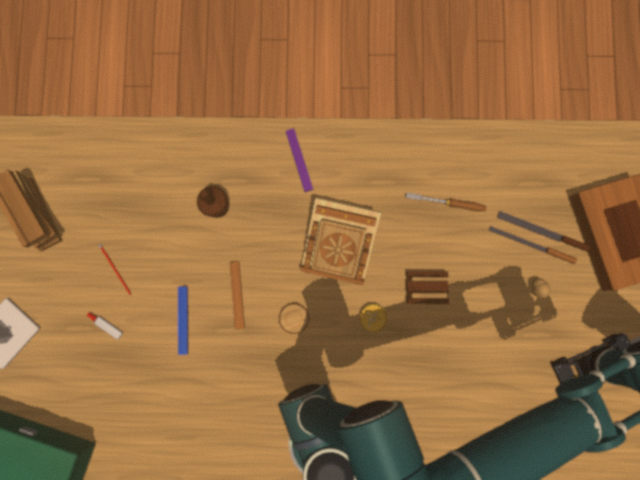

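Run:
```python
from h import *
np.set_printoptions(precision=4,suppress=True)
c={n:cam(n) for n in ['scene','top']}
P={'bed':((258.1,304.3),(241.7,338.9)),'rest':((240.2,290),(256.2,336.4)),'panel':((257.7,316),(226,347.2)),'batten':((258.9,321.6),(219,347.1)),
'thick':((322.6,200.1),(293.6,427.7)),'thin':((327.6,215.4),(275.5,424.6)),'bar':((170.2,307.3),(294.3,233.8)),'rack':((329,213),(285.8,426.4)),'mallet':((183.9,398.6),(204.1,216.6))}
for k,(a,b) in P.items(): print(k,*tri([ray(c['scene'],a),ray(c['top'],b)]))
for n,a,z in [('bar',(294.3,234.6),.008),('rack',(286,426.5),.015),('tin',(317.6,373.2),0),('slice',(314.6,296.7),0),('gouge',(199.4,446.2),0),('mallet',(204,216),0)]: print(n,onz(c['top'],a,z))
i=c['top'][0]['img']
cv2.imwrite('pics/b1.png',cv2.resize(i[170:320,280:470],None,fx=4,fy=4,interpolation=cv2.INTER_CUBIC))
i=c['scene'][0]['img']
cv2.imwrite('pics/b2.png',cv2.resize(i[190:370,170:370],None,fx=4,fy=3.3,interpolation=cv2.INTER_CUBIC))
```

```text
bed [ 0.5791 -0.0247  0.0613] [np.float64(0.00013338324963479463), np.float64(0.00013338324963461847)]
rest [ 0.5337 -0.0162  0.1031] [np.float64(0.000919025902777721), np.float64(0.0009190259027778149)]
panel [ 0.6202 -0.0434  0.1239] [np.float64(0.004170070379031661), np.float64(0.0041700703790317145)]
batten [ 0.6376 -0.0435  0.1328] [np.float64(0.002634854707022743), np.float64(0.0026348547070227644)]
thick [ 0.4308 -0.2889  0.0311] [np.float64(0.0018034831122112852), np.float64(0.0018034831122114067)]
thin [ 0.4799 -0.2817  0.0425] [np.float64(0.006623780654168112), np.float64(0.00662378065416814)]
bar [ 0.4202  0.2863 -0.0046] [np.float64(0.0036551601470775283), np.float64(0.003655160147077418)]
rack [ 0.4573 -0.286   0.0105] [np.float64(0.002567405530702315), np.float64(0.002567405530702245)]
mallet [0.6928 0.3442 0.0205] [np.float64(0.0010738406418580625), np.float64(0.0010738406418580595)]
bar [0.423  0.2842 0.008 ]
rack [ 0.4547 -0.2873  0.015 ]
tin [ 0.3592 -0.1307  0.    ]
slice [0.3651 0.0977 0.    ]
gouge [ 0.7192 -0.3526  0.    ]
mallet [0.6976 0.3507 0.    ]
```

View pics/b1.png

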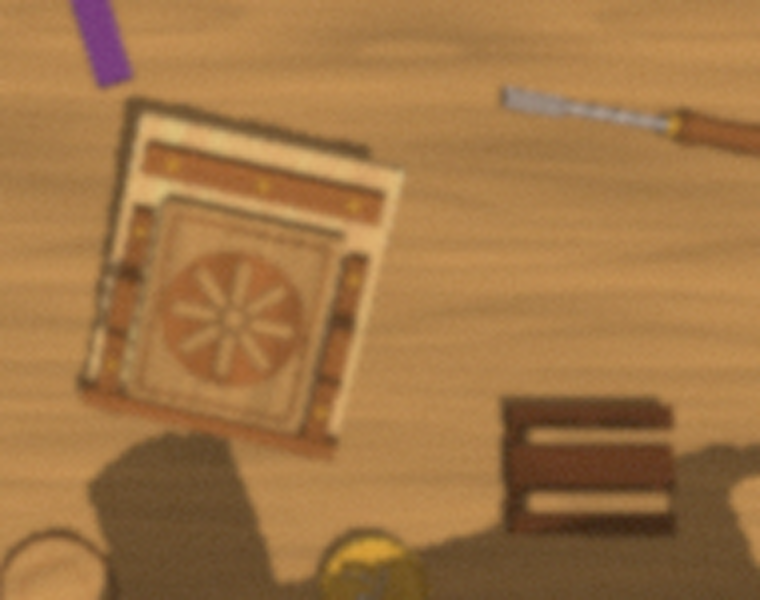

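View pics/b2.png

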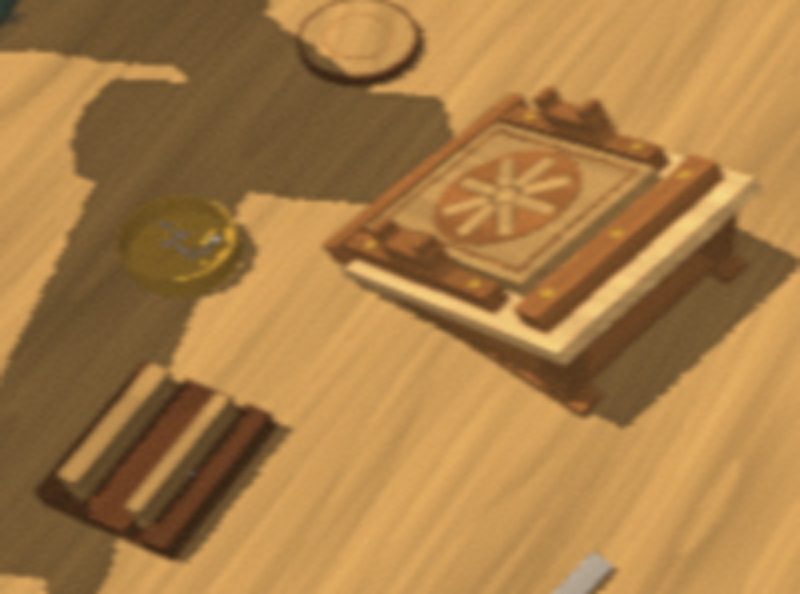

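```bash
cat >> h.py <<'E'
np.set_printoptions(precision=4,suppress=True)
def pose():
    s=ctrl.state(); return q2R(s['tool_rot']),np.array(s['position']),s
def totool(dw):
    Rt,p,s=pose(); return Rt.T@np.asarray(dw)
def goto(X):
    Rt,p,s=pose(); d=Rt.T@(np.asarray(X)-p); print('pos',p,'tool shift',np.round(d,4),'rows>=',np.linalg.norm(d)/.06); return d
E
python3 - <<'E'
from h import *
Rt,p,s=pose(); print(Rt); goto([.44,-.287,.25])
E
```

```text
[[ 0.      0.4039 -0.9148]
 [-0.     -0.9148 -0.4039]
 [-1.      0.      0.    ]]
pos [ 0.2727 -0.6175  0.2387] tool shift [-0.0113 -0.2347 -0.2866] rows>= 6.176840817062292
```

```bash
cat >> h.py <<'E'
def plan(X,turn=0,n=None,g=-1,sp=.05):
    """rows moving to X (world) straight while turning about tool x"""
    Rt,p,s=pose(); d=np.asarray(X)-p
    n=n or max(1,int(np.ceil(max(np.linalg.norm(d)/sp,abs(turn)/.17))))
    rows=[]
    for i in range(n):
        v=Rt.T@(d/n); rows.append([g]+[round(float(a),4) for a in v]+[round(turn/n,4)])
        Rt=Rt@R.from_rotvec([turn/n,0,0]).as_matrix()
    print('n',n,'from',p); print(str(rows).replace(' ',''))
def yturn(e):
    Rt,p,s=pose(); e=np.asarray(e); a=np.arctan2(e@Rt[:,2],e@Rt[:,1])
    return (a+np.pi/2)%np.pi-np.pi/2
E
python3 - <<'E'
from h import *
t=yturn([1,0,0]);print(t);plan([.44,-.287,.25],t,n=8)
E
```

```text
-1.1549791028616854
n 8 from [ 0.2727 -0.6175  0.2387]
[[-1,-0.0014,-0.0293,-0.0358,np.float64(-0.1444)],[-1,-0.0014,-0.0239,-0.0397,np.float64(-0.1444)],[-1,-0.0014,-0.0179,-0.0427,np.float64(-0.1444)],[-1,-0.0014,-0.0116,-0.0448,np.float64(-0.1444)],[-1,-0.0014,-0.005,-0.046,np.float64(-0.1444)],[-1,-0.0014,0.0016,-0.0463,np.float64(-0.1444)],[-1,-0.0014,0.0083,-0.0456,np.float64(-0.1444)],[-1,-0.0014,0.0148,-0.0439,np.float64(-0.1444)]]
```

Emit:
servo_tool --pt "-1 -0.001 -0.029 -0.036 -0.144" --pt "-1 -0.001 -0.024 -0.04 -0.144" --pt "-1 -0.001 -0.018 -0.043 -0.144" --pt "-1 -0.001 -0.012 -0.045 -0.144" --pt "-1 -0.001 -0.005 -0.046 -0.144" --pt "-1 -0.001 0.002 -0.046 -0.144" --pt "-1 -0.001 0.008 -0.046 -0.144" --pt "-1 -0.001 0.015 -0.044 -0.144"

```text
t: 3.35
position: [0.4399, -0.2776, 0.2472]
tool_rot: [0.508, 0.493, 0.506, -0.493]
contact_force: [0.3, 0.8, 0.2]
gripper_width: 0.999
```

```bash
cat >> h.py <<'E'
def sp(c,names):
    out={}
    for t in names:
        r=ctrl.spot_point(c[0],t); print(t,[(np.round(x['at'],1).tolist(),round(x['confidence'],2)) for x in r]); out[t]=r
    return out
E
sed -i 's/round(turn\/n,4)/round(float(turn\/n),4)/' h.py
python3 - <<'E'
from h import *
Rt,p,s=pose();print(Rt,p,s['qpos'],s['contact_force'])
c=cam('wrist');cv2.imwrite('pics/c1.png',c[0]['img'])
o=sp(c,['thick_slip_mid','thin_slip_mid','rack'])
for t,z in [('thick_slip_mid',.033),('thin_slip_mid',.033),('rack',0)]:
    for r in o[t]: print(t,onz(c,r['at'],z))
E
```

```text
[[ 0.0029  0.9996  0.028 ]
 [-0.0025  0.028  -0.9996]
 [-1.      0.0029  0.0026]] [ 0.4399 -0.2776  0.2472] [-0.6107 -0.0389  1.9231 -0.0004  1.2536 -0.6386] [0.3371 0.7861 0.2496]
thick_slip_mid [([213.4, 310.2], 0.83)]
thin_slip_mid [([213.3, 355.2], 0.91)]
rack [([211.1, 332.6], 0.98)]
thick_slip_mid [ 0.4243 -0.2858  0.033 ]
thin_slip_mid [ 0.473  -0.2843  0.033 ]
rack [ 0.4496 -0.2901  0.    ]
```

View pics/c1.png

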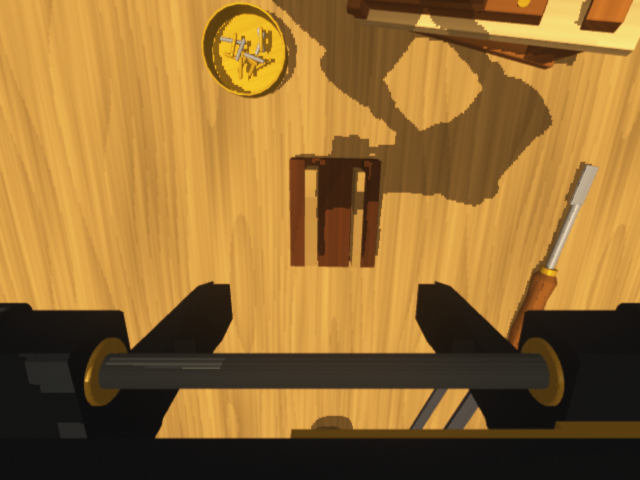

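Run:
```python
import cv2
i=cv2.imread('pics/c1.png');cv2.imwrite('pics/c2.png',cv2.resize(i[150:275,280:390],None,fx=5,fy=4.8,interpolation=cv2.INTER_NEAREST))
```

```text
(no output)
```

View pics/c2.png

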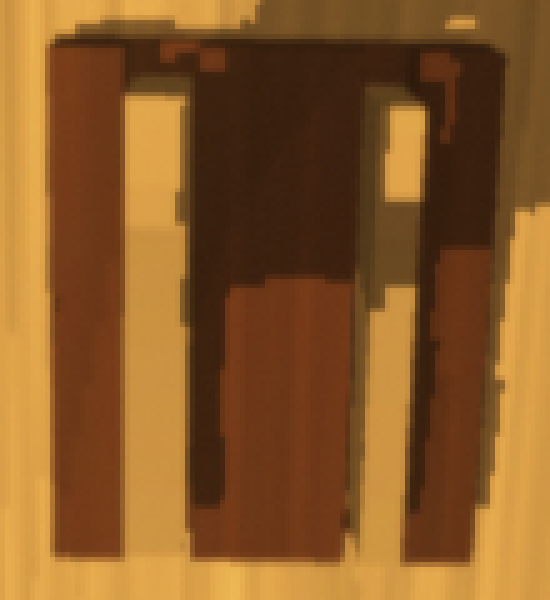

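Run:
```python
from h import *
c=cam('wrist')
def q(x,y): return (150+y/4.8-.5+.1,280+x/5-.5+.1)
for n,pt in dict(TL=(123,95),TR=(184,95),BL=(125,550),BR=(188,550),tTL=(385,105),tTR=(425,105),tBL=(360,555),tBR=(402,555)).items(): print(n,q(*pt),onz(c,q(*pt),.056))
```

```text
TL (169.39166666666665, 304.20000000000005) [ 0.4183 -0.2377  0.056 ]
TR (169.39166666666665, 316.40000000000003) [ 0.4302 -0.2374  0.056 ]
BL (264.1833333333334, 304.6) [ 0.4195 -0.3368  0.056 ]
BR (264.1833333333334, 317.20000000000005) [ 0.4329 -0.3364  0.056 ]
tTL (171.475, 356.6) [ 0.4694 -0.2384  0.056 ]
tTR (171.475, 364.6) [ 0.4772 -0.2383  0.056 ]
tBL (265.225, 351.6) [ 0.4694 -0.3367  0.056 ]
tBR (265.225, 360.0) [ 0.4783 -0.3365  0.056 ]
```

Run:
```python
from h import *
t=yturn([1,.012,0]);print(t);plan([.4252,-.287,.09],t,g=.27)
```

```text
0.01101300705933439
n 4 from [ 0.4393 -0.2794  0.2471]
[[0.27,0.0393,-0.0037,0.0017,0.0028],[0.27,0.0393,-0.0036,0.0017,0.0028],[0.27,0.0393,-0.0036,0.0017,0.0028],[0.27,0.0393,-0.0036,0.0017,0.0028]]
```

Emit:
servo_tool --pt "0.27 0.039 -0.0036 0.0017 0.003" --pt "0.27 0.039 -0.0036 0.0017 0.003" --pt "0.27 0.039 -0.0036 0.0017 0.003" --pt "0.27 0.039 -0.0036 0.0017 0.003" --pt "0.27 0 0 0 0"

```text
t: 4.22
position: [0.4234, -0.2957, 0.0888]
tool_rot: [0.502, 0.5, 0.496, -0.502]
contact_force: [0.2, -0.8, 0.0]
gripper_width: 0.456
```

Run:
```python
from h import *
Rt,p,s=pose();print(Rt,p,s['gripper_width'])
c=cam('wrist');cv2.imwrite('pics/c3.png',c[0]['img'])
t=yturn([1,.012,0]);print(t);plan([.4252,-.287,.034],t,g=.27,sp=.03)
```

```text
[[ 0.0049  1.     -0.0037]
 [-0.0076 -0.0037 -1.    ]
 [-1.      0.0049  0.0076]] [ 0.4234 -0.2957  0.0888] 0.45637516119981303
-0.015358335476625573
n 2 from [ 0.4251 -0.2968  0.0909]
[[0.27,0.0284,-0.0002,-0.0052,-0.0077],[0.27,0.0284,-0.0001,-0.0052,-0.0077]]
```

View pics/c3.png

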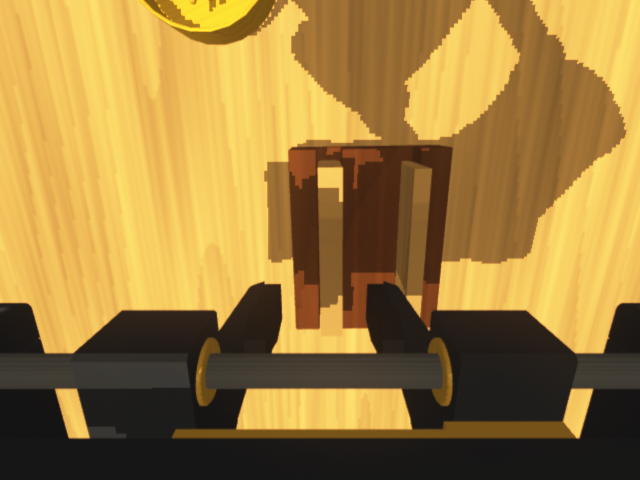

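Run:
```python
from h import *
for k in range(4):
    c=cam('wrist'); Rt,p,s=pose()
    print(p, Rt[:,0], s['gripper_width'])
c2=cam('wrist');print(np.array(c2[0]['T_tool_cam']))
cv2.imwrite('pics/c4.png',cv2.resize(c2[0]['img'][130:350,270:460],None,fx=4,fy=2.7,interpolation=cv2.INTER_NEAREST))
print(c2[3])
for at in [(163,331),(320,331)]: print(onz(c2,at,.056))
```

```text
[ 0.4265 -0.2974  0.0926] [ 0.011  -0.0121 -0.9999] 0.3727174640323378
[ 0.4275 -0.2976  0.0937] [ 0.0129 -0.0133 -0.9998] 0.36439325870603806
[ 0.428  -0.2977  0.0942] [ 0.0139 -0.0141 -0.9998] 0.36668040632891175
[ 0.4282 -0.2976  0.0944] [ 0.0143 -0.0144 -0.9998] 0.3611840893184197
[[ 0.001  -0.2959  0.9552 -0.146 ]
 [ 1.      0.0012 -0.0007 -0.0015]
 [-0.0009  0.9552  0.2959 -0.0763]
 [ 0.      0.      0.      1.    ]]
[ 0.4247 -0.2192  0.2392]
[ 0.431  -0.2372  0.056 ]
[ 0.4316 -0.3316  0.056 ]
```

View pics/c4.png

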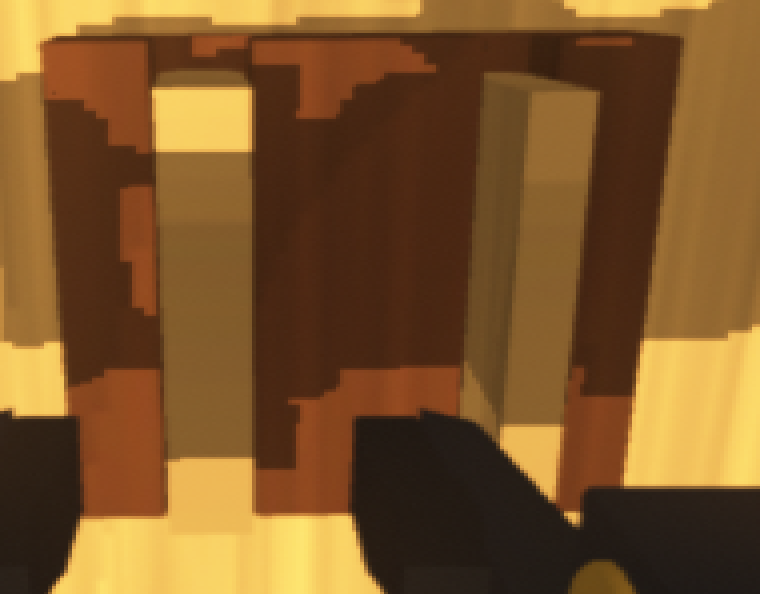

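Run:
```python
from h import *
c2=cam('wrist');cv2.imwrite('pics/c5.png',c2[0]['img']);print(pose()[1],c2[2])
for at in [(162.2,320.5),(325.8,323),(164.5,411),(310,405)]: print(onz(c2,at,.056))
plan([.4256,-.287,.034],yturn([1,.005,0]),g=.27,sp=.02)
```

```text
[ 0.428  -0.2971  0.0941] [[ 0.9999 -0.004   0.0126]
 [ 0.0001 -0.9509 -0.3095]
 [ 0.0132  0.3095 -0.9508]]
[ 0.4254 -0.2365  0.056 ]
[ 0.4267 -0.3353  0.056 ]
[ 0.4733 -0.2378  0.056 ]
[ 0.4766 -0.3247  0.056 ]
n 4 from [ 0.428  -0.2971  0.0941]
[[0.27,0.015,-0.0008,-0.0027,-0.0014],[0.27,0.015,-0.0008,-0.0027,-0.0014],[0.27,0.015,-0.0008,-0.0027,-0.0014],[0.27,0.015,-0.0008,-0.0027,-0.0014]]
```

Emit:
servo_tool --pt "0.27 0.015 -0.0008 -0.0027 0" --pt "0.27 0.015 -0.0008 -0.0027 0" --pt "0.27 0.015 -0.0008 -0.0027 0" --pt "0.27 0.012 0 -0.0025 0" --pt "0.27 0 0 0 0"

```text
t: 5.2
position: [0.4263, -0.2858, 0.0331]
tool_rot: [0.507, 0.5, 0.493, -0.5]
contact_force: [0.5, 0.4, -0.6]
gripper_width: 0.365
```

Run:
```python
from h import *
c=cam('wrist');cv2.imwrite('pics/c6.png',c[0]['img'])
Rt,p,s=pose();print(Rt,p,s['gripper_width'],s['contact_force'])
```

```text
[[ 0.0146  0.9999  0.0004]
 [-0.0146  0.0006 -0.9999]
 [-0.9998  0.0146  0.0146]] [ 0.4267 -0.2861  0.0337] 0.3628058800078377 [ 0.4567  0.28   -0.2367]
```

View pics/c6.png

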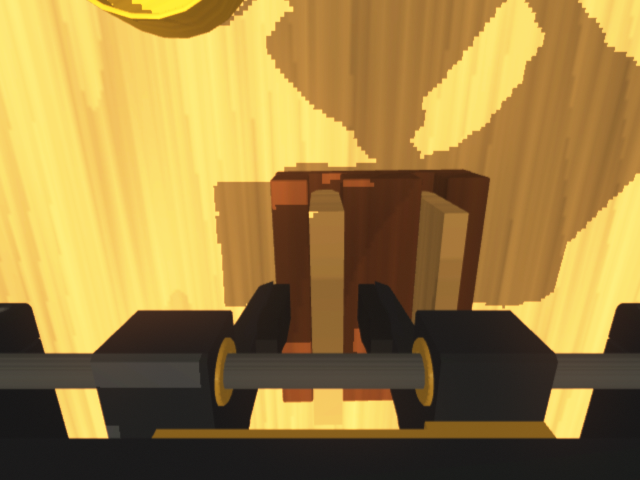

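Emit:
servo_tool --pt "1 0 0 0 0" --pt "1 0 0 0 0" --pt "1 0 0 0 0" --pt "1 -0.01 0 0 0" --pt "1 -0.025 0 0 0" --pt "1 -0.04 0 0 0" --pt "1 -0.04 0 0 0" --pt "1 -0.04 0 0 0" --pt "1 0 0 0 0"

```text
t: 6.38
position: [0.4254, -0.2849, 0.1988]
tool_rot: [0.509, 0.5, 0.491, -0.5]
contact_force: [-1.0, 0.2, -0.1]
gripper_width: 0.144
```

Run:
```python
from h import *
c=cam('wrist');cv2.imwrite('pics/c7.png',c[0]['img'])
Rt,p,s=pose();print(Rt,p,s['gripper_width'],s['contact_force'])
```

```text
[[ 0.0164  0.9999 -0.0002]
 [-0.016   0.0001 -0.9999]
 [-0.9997  0.0164  0.016 ]] [ 0.4242 -0.2841  0.1966] 0.14473414867728934 [-0.4254  0.2466  0.0597]
```

View pics/c7.png

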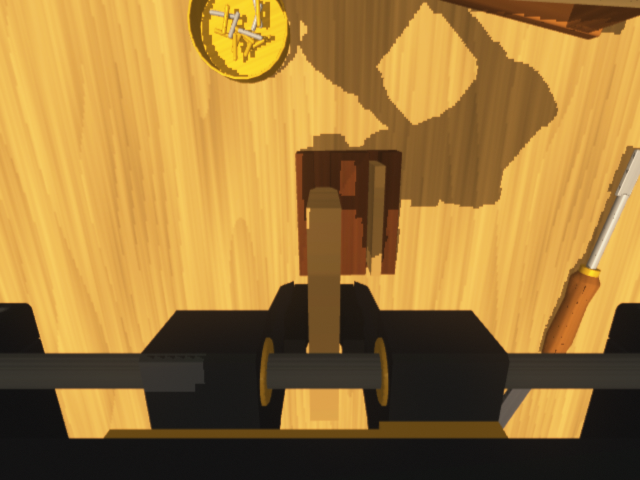

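Run:
```python
from h import *
a=np.radians(-13);t=yturn([np.cos(a),np.sin(a),0]);print(t);plan([.58,-.15,.38],t,g=1)
```

```text
0.22674356214237412
n 6 from [ 0.4242 -0.2841  0.1966]
[[1,-0.0305,0.0265,-0.0219,0.0378],[1,-0.0305,0.0256,-0.0228,0.0378],[1,-0.0305,0.0247,-0.0238,0.0378],[1,-0.0305,0.0238,-0.0247,0.0378],[1,-0.0305,0.0229,-0.0256,0.0378],[1,-0.0305,0.0219,-0.0264,0.0378]]
```

Emit:
servo_tool --pt "1 -0.03 0.026 -0.022 0.038" --pt "1 -0.03 0.026 -0.023 0.038" --pt "1 -0.03 0.025 -0.024 0.038" --pt "1 -0.03 0.024 -0.025 0.038" --pt "1 -0.03 0.023 -0.026 0.038" --pt "1 -0.03 0.022 -0.026 0.038" --pt "1 0 0 0 0" --pt "1 0 0 0 0"

```text
t: 7.42
position: [0.5797, -0.1442, 0.365]
tool_rot: [-0.437, -0.552, -0.438, 0.559]
contact_force: [0.6, 1.2, -1.2]
gripper_width: 0.145
```

Run:
```python
from h import *
import pickle
c=cam('wrist');cv2.imwrite('pics/d1.png',c[0]['img'])
Rt,p,s=pose();print(Rt,p,s['qpos'])
sp(c,['bed_mid','rest_mid','panel_edge','batten_edge'])
pickle.dump((c[0]['img'],c[1],c[2],c[3]),open('d1.pkl','wb'))
```

```text
[[-0.0082  0.9719 -0.2353]
 [-0.0057 -0.2353 -0.9719]
 [-1.     -0.0066  0.0075]] [ 0.5796 -0.1443  0.3651] [-0.2813  0.0698  1.5998 -0.0078  1.4783 -0.043 ]
bed_mid []
rest_mid [([94.6, 262.8], 0.93)]
panel_edge [([93.4, 339.1], 0.75), ([36.4, 119.9], 0.68)]
batten_edge []
```

View pics/d1.png

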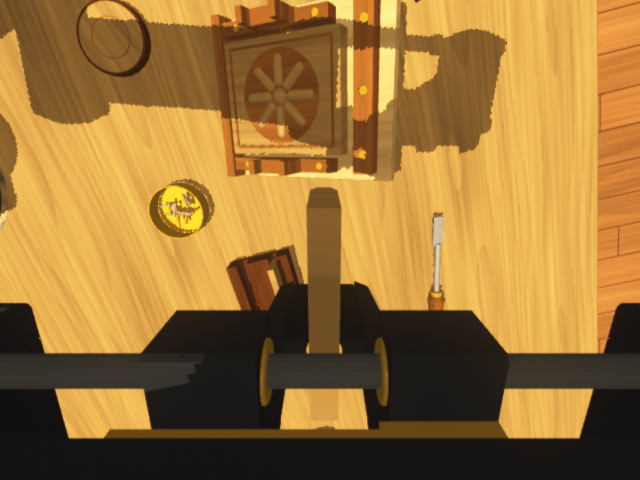

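Run:
```python
import cv2
i=cv2.imread('pics/d1.png');cv2.imwrite('pics/d2.png',cv2.resize(i[0:190,205:415],None,fx=3.8,fy=3.15,interpolation=cv2.INTER_CUBIC))
```

```text
(no output)
```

View pics/d2.png

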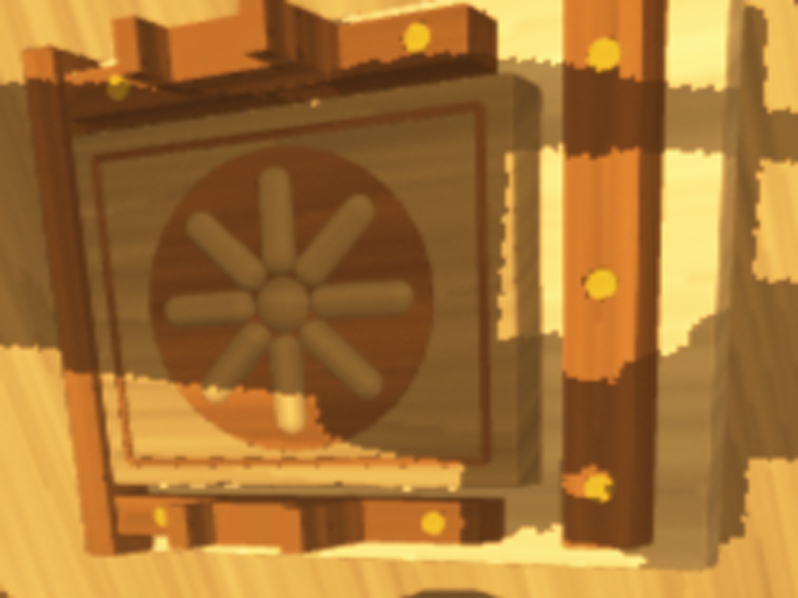

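```bash
cat >> h.py <<'E'
def easelT(x0,y0,yaw,z0=.073):
    th=np.radians(27); c,s=np.cos(th),np.sin(th)
    Rb=np.array([[c,0,-s],[0,1,0],[s,0,c]]); return R.from_euler('z',yaw).as_matrix()@Rb, np.array([x0,y0,z0])
E
python3 - <<'E'
from h import *
import pickle
from scipy.optimize import least_squares
im,K,Rc,o=pickle.load(open('d1.pkl','rb')); c=(None,K,Rc,o)
q=lambda x,y:(y/3.15-.35,205+x/3.8-.35)
def feats(ub): return [((ub,-.086,.02),q(563,545),(1,1)),((.058,-.065,.02),q(515,487),(1,1)),((.058,.065,.02),q(513,78),(1,1)),((ub,0,.02),q(563,285),(0,1)),((ub,.086,.02),q(563,12),(0,1)),((-.0195,0,.023),q(284,305),(1,1)),((.11,-.095,0),q(712,570),(1,0)),((ub+.011,0,.02),q(600,285),(1,1))]
def f(v):
    Rb,O=easelT(*v[:3]); r=[]
    for X,at,w in feats(v[3]): r+=list((np.array(proj(c,O+Rb@np.array(X)))-at)*w)
    return r
s=least_squares(f,[.58,-.025,-.22,.07],loss='soft_l1');print(s.x,np.degrees(s.x[2]),np.round(s.fun.reshape(-1,2) if 0 else np.array(f(s.x)).reshape(-1,2),1))
E
```

```text
[ 0.5789 -0.0266 -0.2107  0.0722] -12.073063925572724 [[ 1.2 -0.1]
 [ 0.3  0.8]
 [-2.6  0.1]
 [ 0.  -0. ]
 [-0.  -0. ]
 [-0.  -0.9]
 [ 0.3 -0. ]
 [-0.1  0.1]]
```

Run:
```python
from h import *
plan([.86,-.16,.38],yturn([np.cos(.2107),-np.sin(.2107),0]),g=1)
```

```text
n 6 from [ 0.5797 -0.1448  0.3664]
[[1,-0.0026,0.046,-0.0086,-0.0047],[1,-0.0026,0.046,-0.0083,-0.0047],[1,-0.0026,0.0461,-0.0081,-0.0047],[1,-0.0026,0.0461,-0.0079,-0.0047],[1,-0.0026,0.0461,-0.0077,-0.0047],[1,-0.0026,0.0462,-0.0075,-0.0047]]
```

Emit:
servo_tool --pt "1 -0.002 0.046 -0.008 -0.005" --pt "1 -0.002 0.046 -0.008 -0.005" --pt "1 -0.002 0.046 -0.008 -0.005" --pt "1 -0.002 0.046 -0.008 -0.005" --pt "1 -0.002 0.046 -0.008 -0.005" --pt "1 -0.002 0.046 -0.008 -0.005"

```text
t: 8.43
position: [0.8608, -0.1655, 0.3756]
tool_rot: [-0.443, -0.547, -0.444, 0.555]
contact_force: [0.6, -0.7, 0.3]
gripper_width: 0.147
```

Run:
```python
from h import *
Rt,p,s=pose();print(Rt,p,s['qpos'])
```

```text
[[-0.009   0.9771 -0.2128]
 [-0.0066 -0.2128 -0.9771]
 [-0.9999 -0.0074  0.0083]] [ 0.8608 -0.1655  0.3756] [-0.2151  0.665   0.7951 -0.0084  1.6888 -0.0016]
```

Now push outward past the reach and see what the orientation does.

Emit:
servo_tool --pt "1 0 0.06 0 0" --pt "1 0 0.06 0 0" --pt "1 0 0.06 0 0"

```text
t: 8.8
position: [0.9698, -0.1923, 0.3307]
tool_rot: [0.453, 0.556, 0.433, -0.546]
contact_force: [-0.6, -0.1, -2.4]
gripper_width: 0.143
```

Run:
```python
from h import *
Rt,p,s=pose();print(Rt,p,s['qpos'])
```

```text
[[ 0.0284  0.9765 -0.2137]
 [-0.0135 -0.2134 -0.9769]
 [-0.9995  0.0307  0.0071]] [ 0.9698 -0.1923  0.3307] [-0.2186  0.995   0.323  -0.0071  1.7929 -0.005 ]
```

Emit:
servo_tool --pt "1 -0.05 0.03 0 0" --pt "1 -0.05 0.03 0 0" --pt "1 -0.05 0.03 0 0"

```text
t: 9.18
position: [0.9507, -0.1914, 0.4322]
tool_rot: [0.475, 0.574, 0.409, -0.526]
contact_force: [0.3, -0.8, -0.2]
gripper_width: 0.146
```

Run:
```python
from h import *
Rt,p,s=pose();print(Rt,p,s['qpos'])
```

```text
[[ 0.1111  0.9702 -0.2152]
 [-0.03   -0.2132 -0.9766]
 [-0.9934  0.115   0.0055]] [ 0.9507 -0.1914  0.4322] [-0.2227  0.8978  0.3109 -0.0049  1.8176 -0.0076]
```

Emit:
servo_tool --pt "1 -0.04 0.06 0 0" --pt "1 -0.04 0.06 0 0" --pt "1 -0.04 0.06 0 0" --pt "1 -0.04 0.06 0 0"

```text
t: 9.68
position: [0.9652, -0.1972, 0.5186]
tool_rot: [0.521, 0.61, 0.356, -0.48]
contact_force: [-0.2, -0.4, -0.3]
gripper_width: 0.145
```

Run:
```python
from h import *
Rt,p,s=pose();print(Rt,p,s['qpos'])
```

```text
[[ 0.2853  0.934  -0.215 ]
 [-0.066  -0.2046 -0.9766]
 [-0.9562  0.2928  0.0032]] [ 0.9652 -0.1972  0.5186] [-0.2267  0.8166  0.3109 -0.0001  1.717  -0.0106]
```

Emit:
servo_tool --pt "1 -0.04 0.06 0 0" --pt "1 -0.04 0.06 0 0" --pt "1 -0.04 0.06 0 0"

```text
t: 10.05
position: [0.9664, -0.1989, 0.5891]
tool_rot: [0.55, 0.632, 0.317, -0.445]
contact_force: [-0.0, 0.4, -0.4]
gripper_width: 0.145
```

```bash
cat >> h.py <<'E'
EZ=(.579,-.0266,-.2107)
def terr():
    Rt,p,s=pose(); Rb,O=easelT(*EZ)
    print('tilt',np.degrees(np.arctan2(Rt[:,0]@R.from_euler('z',EZ[2]).as_matrix()[:,0],-Rt[2,0])),'tool in bed\n',Rb.T@Rt,'pos bed',Rb.T@(p-O),'world',p,'g',s['gripper_width'],'F',s['contact_force'])
E
python3 - <<'E'
from h import *
Rt,p,s=pose();print(p,s['qpos']);terr()
E
```

```text
[ 0.9664 -0.1989  0.5891] [-0.2296  0.753   0.3109  0.004   1.6521 -0.0128]
tilt 24.387448092921893 tool in bed
 [[-0.0456  0.999  -0.004 ]
 [-0.0038 -0.0041 -1.    ]
 [-0.999  -0.0456  0.004 ]] pos bed [ 0.604  -0.0875  0.2715] world [ 0.9664 -0.1989  0.5891] g 0.14519587013889843 F [-0.0275  0.3628 -0.4054]
```

Emit:
servo_tool --pt "1 -0.03 0.045 0 0" --pt "1 0 0 0 0"

```text
t: 10.3
position: [0.963, -0.1986, 0.6167]
tool_rot: [0.559, 0.638, 0.303, -0.433]
contact_force: [-0.7, -0.5, -0.8]
gripper_width: 0.146
```

Run:
```python
from h import *
terr()
Rb,O=easelT(*EZ)
T=O+Rb@[.065,.005,.14]
print(T);plan(T,0,g=1,sp=.055)
```

```text
tilt 26.861713056663426 tool in bed
 [[-0.0024  1.     -0.0039]
 [-0.0036 -0.004  -1.    ]
 [-1.     -0.0024  0.0036]] pos bed [ 0.6134 -0.0879  0.2976] world [ 0.963  -0.1986  0.6167] g 0.1460759074155467 F [-0.6774 -0.4767 -0.8175]
[ 0.5745 -0.0205  0.2273]
n 11 from [ 0.963  -0.1986  0.6167]
[[1,0.0144,-0.0499,-0.0083,0.0],[1,0.0144,-0.0499,-0.0083,0.0],[1,0.0144,-0.0499,-0.0083,0.0],[1,0.0144,-0.0499,-0.0083,0.0],[1,0.0144,-0.0499,-0.0083,0.0],[1,0.0144,-0.0499,-0.0083,0.0],[1,0.0144,-0.0499,-0.0083,0.0],[1,0.0144,-0.0499,-0.0083,0.0],[1,0.0144,-0.0499,-0.0083,0.0],[1,0.0144,-0.0499,-0.0083,0.0],[1,0.0144,-0.0499,-0.0083,0.0]]
```

Emit:
servo_tool --pt "1 0.0144 -0.05 -0.0083 0" --pt "1 0.0144 -0.05 -0.0083 0" --pt "1 0.0144 -0.05 -0.0083 0" --pt "1 0.0144 -0.05 -0.0083 0" --pt "1 0.0144 -0.05 -0.0083 0" --pt "1 0.0144 -0.05 -0.0083 0" --pt "1 0.0144 -0.05 -0.0083 0" --pt "1 0.0144 -0.05 -0.0083 0" --pt "1 0.0144 -0.05 -0.0083 0" --pt "1 0.0144 -0.05 -0.0083 0" --pt "1 0.0 -0.03 -0.008 0" --pt "1 0 0 0 0"

```text
t: 11.8
position: [0.591, -0.0246, 0.2404]
tool_rot: [0.559, 0.638, 0.303, -0.434]
contact_force: [0.7, -1.0, -0.3]
gripper_width: 0.14
```

Run:
```python
from h import *
import pickle
terr()
c=cam('wrist');cv2.imwrite('pics/e1.png',c[0]['img']);pickle.dump((c[0]['img'],c[1],c[2],c[3]),open('e1.pkl','wb'))
terr()
```

```text
tilt 26.824880356698966 tool in bed
 [[-0.0031  1.     -0.0043]
 [-0.0041 -0.0043 -1.    ]
 [-1.     -0.003   0.0041]] pos bed [0.0861 0.0044 0.144 ] world [ 0.591  -0.0246  0.2404] g 0.14030840648657894 F [ 0.7201 -0.9982 -0.279 ]
tilt 26.94267173261426 tool in bed
 [[-0.001   1.     -0.0048]
 [-0.004  -0.0048 -1.    ]
 [-1.     -0.001   0.004 ]] pos bed [0.088  0.0043 0.1445] world [ 0.5924 -0.0251  0.2417] g 0.14313784708911328 F [ 0.0961 -0.0055 -0.4601]
```

View pics/e1.png

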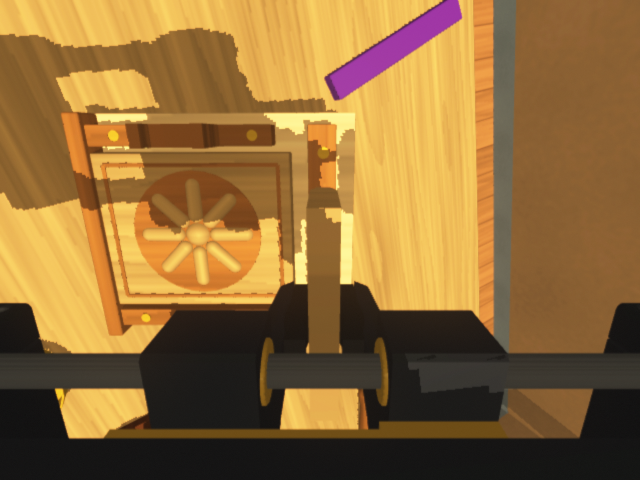

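Run:
```python
import cv2
i=cv2.imread('pics/e1.png');cv2.imwrite('pics/e2.png',cv2.resize(i[105:295,230:370],None,fx=5,fy=3.1,interpolation=cv2.INTER_CUBIC))
cv2.imwrite('pics/e3.png',cv2.resize(i[100:340,55:365],None,fx=2.5,fy=2.5,interpolation=cv2.INTER_CUBIC))
```

```text
(no output)
```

View pics/e2.png

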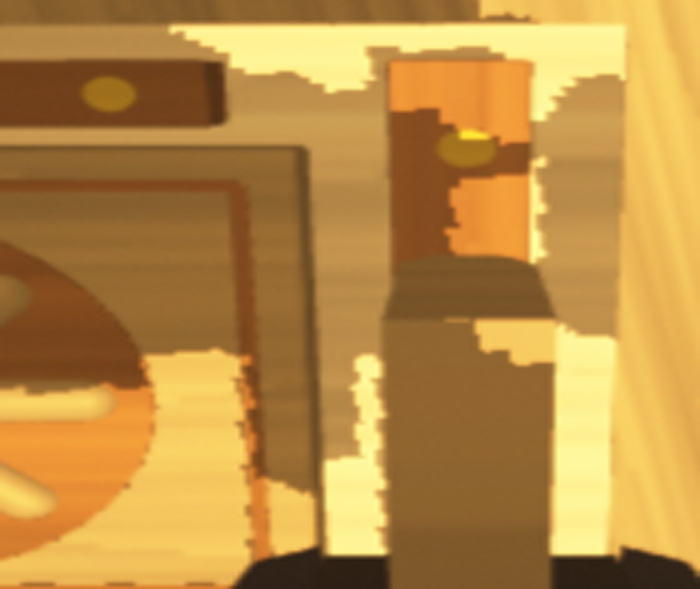

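View pics/e3.png

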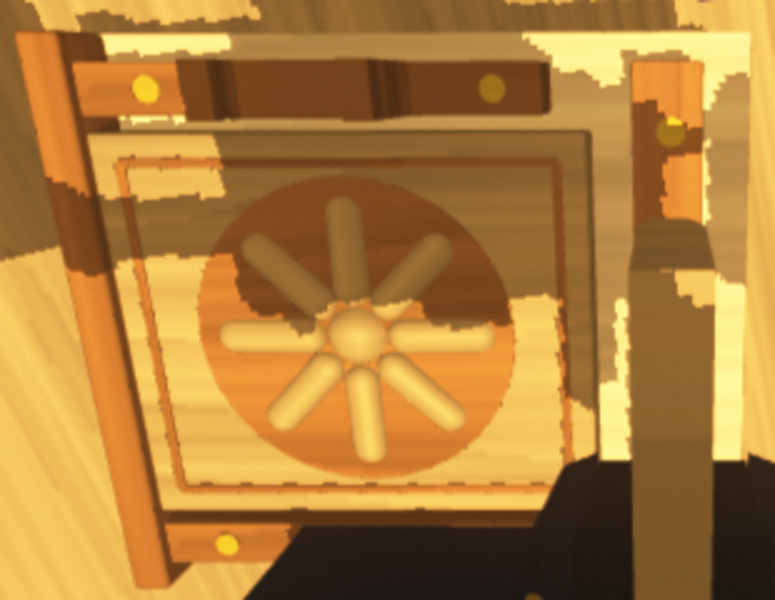

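```bash
cat >> h.py <<'E'
def onbed(c,at,w):
    Rb,O=easelT(*EZ); o,d=ray(c,at); o=Rb.T@(o-O); d=Rb.T@d; return o+d*(w-o[2])/d[2]
E
python3 - <<'E'
from h import *
import pickle
im,K,Rc,o=pickle.load(open('e1.pkl','rb')); c=(None,K,Rc,o)
q=lambda x,y:(105+y/3.1-.35,230+x/5.-.4)
for n,a,w in [('panelcorner',(303,147),.02),('panel2',(310,300),.02),('panel3',(317,480),.02),('batcorner',(388,60),.02),('bat2',(393,240),.02),('bat hi corner',(530,60),.02),('bat hi2',(529,200),.02),('bedcorner',(626,25),0),('bed2',(613,500),0)]: print(n,onbed(c,q(*a),w))
q=lambda x,y:(100+y/2.5-.3,55+x/2.5-.3)
for n,a,w in [('rosette',(357,335),.023),('panel lo corner',(90,133),.02),('screw',(671,132),.02)]: print(n,onbed(c,q(*a),w))
E
```

```text
panelcorner [0.0588 0.0656 0.02  ]
panel2 [0.0586 0.0271 0.02  ]
panel3 [ 0.0582 -0.0227  0.02  ]
batcorner [0.0722 0.0861 0.02  ]
bat2 [0.0722 0.0426 0.02  ]
bat hi corner [0.0935 0.086  0.02  ]
bat hi2 [0.0936 0.0526 0.02  ]
bedcorner [0.1094 0.0949 0.    ]
bed2 [ 0.1102 -0.0368  0.    ]
rosette [-0.019   0.0011  0.023 ]
panel lo corner [-0.0953  0.0655  0.02  ]
screw [0.0841 0.0652 0.02  ]
```

```bash
cat >> h.py <<'E'
def bplan(B,turn=0,g=1,sp=.05,n=None):
    Rb,O=easelT(*EZ); plan(O+Rb@np.array(B),turn,n=n,g=g,sp=sp)
E
python3 - <<'E'
from h import *
terr();bplan([.0653,0,.075],0)
E
```

```text
tilt 26.94267173261426 tool in bed
 [[-0.001   1.     -0.0048]
 [-0.004  -0.0048 -1.    ]
 [-1.     -0.001   0.004 ]] pos bed [0.088  0.0043 0.1445] world [ 0.5924 -0.0251  0.2417] g 0.14313784708911328 F [ 0.0961 -0.0055 -0.4601]
n 2 from [ 0.5924 -0.0251  0.2417]
[[1,0.0348,-0.0113,0.0021,0.0],[1,0.0348,-0.0113,0.0021,0.0]]
```

Emit:
servo_tool --pt "1 0.023 -0.0113 0.002 0" --pt "1 0.023 -0.0113 0.002 0" --pt "1 0.023 0 0 0" --pt "1 0 0 0 0" --pt "1 0 0 0 0"

```text
t: 12.48
position: [0.6144, -0.0342, 0.1792]
tool_rot: [0.562, 0.642, 0.297, -0.428]
contact_force: [0.1, 0.6, -0.2]
gripper_width: 0.143
```

Run:
```python
from h import *
c=cam('wrist');cv2.imwrite('pics/f1.png',c[0]['img']);terr();bplan([.0653,0,.048])
```

```text
tilt 27.946298940851744 tool in bed
 [[ 0.0165  0.9998 -0.0069]
 [-0.0026 -0.0069 -1.    ]
 [-0.9999  0.0165  0.0025]] pos bed [ 0.0805 -0.      0.0783] world [ 0.6144 -0.0342  0.1793] g 0.14433536166074265 F [ 0.2137 -0.0875 -1.1411]
n 1 from [ 0.6144 -0.0342  0.1793]
[[1,0.0301,-0.0157,0.0,0.0]]
```

View pics/f1.png

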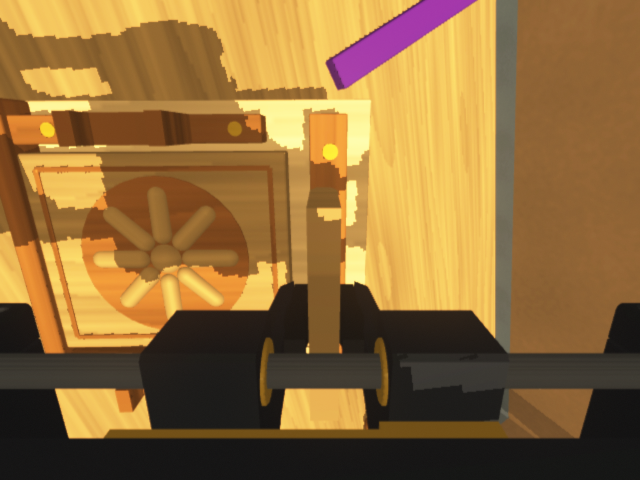

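Emit:
servo_tool --pt "1 0.01 -0.014 0 0" --pt "1 0.005 0 0 0" --pt "1 0 0 0 0"

```text
t: 12.9
position: [0.6095, -0.0329, 0.1604]
tool_rot: [0.563, 0.643, 0.296, -0.427]
contact_force: [-0.3, -0.7, -0.7]
gripper_width: 0.144
```

Run:
```python
from h import *
for i in range(3): c=cam('wrist')
cv2.imwrite('pics/f2.png',c[0]['img']);terr();bplan([.0653,0,.048])
```

```text
tilt 28.123112691346726 tool in bed
 [[ 0.0196  0.9998 -0.0071]
 [-0.0021 -0.0071 -1.    ]
 [-0.9998  0.0196  0.002 ]] pos bed [0.0677 0.0002 0.064 ] world [ 0.6096 -0.0329  0.1607] g 0.14227618386069701 F [ 0.0177 -0.2895 -0.5294]
n 1 from [ 0.6096 -0.0329  0.1607]
[[1,0.0159,-0.0027,0.0002,0.0]]
```

Emit:
servo_tool --pt "1 0.008 -0.003 0 0" --pt "1 0.006 0 0 0" --pt "1 0 0 0 0"

```text
t: 13.42
position: [0.614, -0.0338, 0.1464]
tool_rot: [0.563, 0.643, 0.295, -0.427]
contact_force: [-0.2, 0.0, -1.2]
gripper_width: 0.146
```

Run:
```python
from h import *
c=cam('wrist');c=cam('wrist')
cv2.imwrite('pics/f3.png',cv2.resize(c[0]['img'][80:300,250:400],None,fx=5,fy=2.7));terr();bplan([.0653,0,.040])
```

```text
tilt 28.187435739621733 tool in bed
 [[ 0.0207  0.9998 -0.0072]
 [-0.0019 -0.0072 -1.    ]
 [-0.9998  0.0207  0.0018]] pos bed [0.0654 0.0003 0.0495] world [ 0.6141 -0.0338  0.1468] g 0.14626659622569857 F [-0.3565 -0.1975 -0.2168]
n 1 from [ 0.6141 -0.0338  0.1468]
[[1,0.0095,-0.0003,0.0003,0.0]]
```

View pics/f3.png

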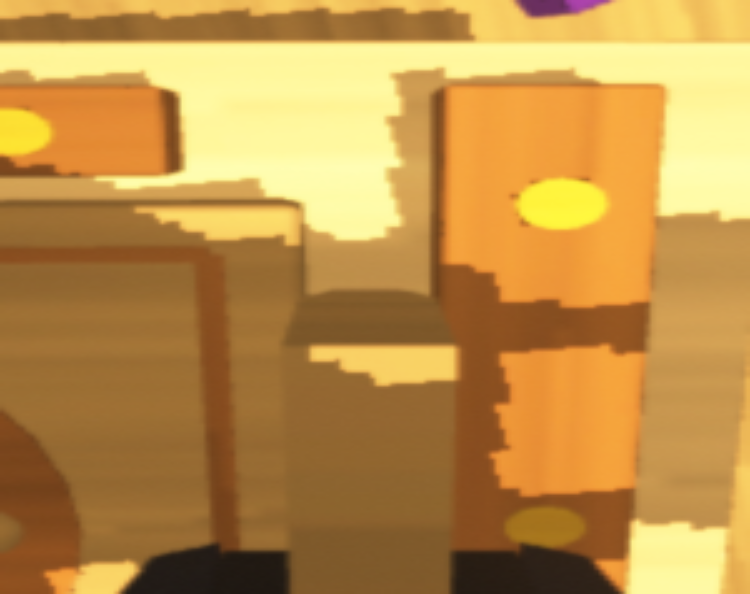

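Emit:
servo_tool --pt "1 0.008 -0.0003 0 0" --pt "1 0.005 0 0 0" --pt "1 0 0 0 0"

```text
t: 13.9
position: [0.6204, -0.0351, 0.1346]
tool_rot: [0.563, 0.643, 0.295, -0.427]
contact_force: [0.1, 0.9, -0.7]
gripper_width: 0.147
```

Run:
```python
from h import *
terr()
```

```text
tilt 28.2099026859279 tool in bed
 [[ 0.0211  0.9998 -0.0072]
 [-0.0019 -0.0071 -1.    ]
 [-0.9998  0.0211  0.0017]] pos bed [0.0657 0.0003 0.0357] world [ 0.6204 -0.0351  0.1346] g 0.14701051178295754 F [ 0.0572  0.915  -0.7189]
```

Emit:
servo_tool --pt "1 0.005 -0.0003 0 0" --pt "1 0.004 0 0 0" --pt "1 0 0 0 0"

```text
t: 14.28
position: [0.6248, -0.036, 0.1261]
tool_rot: [0.563, 0.643, 0.295, -0.426]
contact_force: [0.2, -0.9, -1.2]
gripper_width: 0.143
```

Run:
```python
from h import *
terr()
c=cam('wrist')
cv2.imwrite('pics/f4.png',cv2.resize(c[0]['img'][80:300,250:400],None,fx=5,fy=2.7))
```

```text
tilt 28.232678739729476 tool in bed
 [[ 0.0215  0.9997 -0.0072]
 [-0.0018 -0.0071 -1.    ]
 [-0.9998  0.0215  0.0016]] pos bed [0.0658 0.0004 0.0261] world [ 0.6248 -0.036   0.1261] g 0.14295159738355318 F [ 0.1774 -0.8944 -1.194 ]
```

View pics/f4.png

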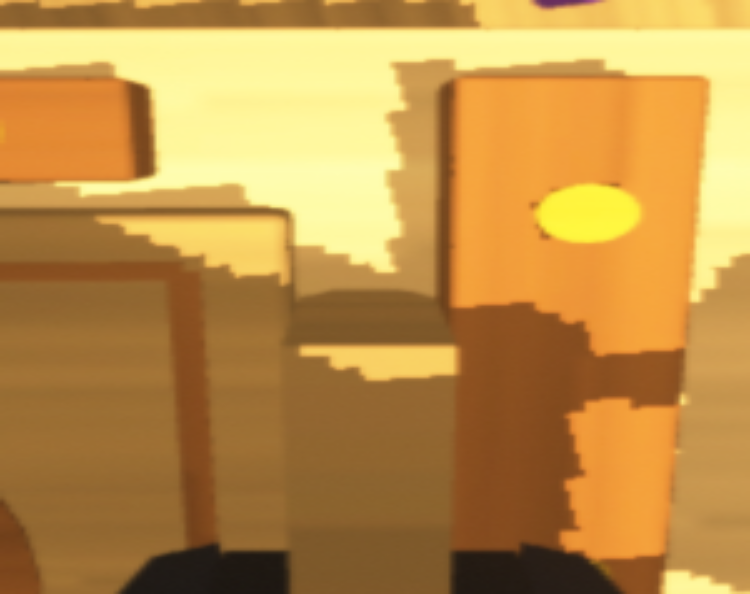

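Emit:
servo_tool --pt "1 0.003 0 0 0" --pt "1 0.002 0 0 0" --pt "1 0 0 0 0"

```text
t: 14.7
position: [0.6264, -0.0359, 0.1248]
tool_rot: [0.563, 0.643, 0.295, -0.427]
contact_force: [-0.8, 0.3, -1.1]
gripper_width: 0.148
```

Run:
```python
from h import *
terr()
c=cam('wrist');cv2.imwrite('pics/f5.png',c[0]['img'])
```

```text
tilt 28.19899069676352 tool in bed
 [[ 0.0209  0.9998 -0.0074]
 [-0.002  -0.0073 -1.    ]
 [-0.9998  0.0209  0.0018]] pos bed [0.0665 0.0009 0.0242] world [ 0.6264 -0.0359  0.1248] g 0.1480877814133941 F [-0.8064  0.3255 -1.092 ]
```

View pics/f5.png

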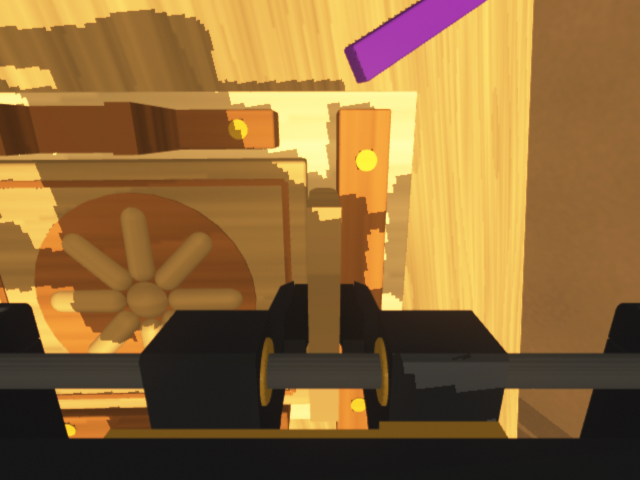

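Emit:
servo_tool --pt "1 0.004 0 0 0" --pt "1 0.002 0 0 0"

```text
t: 15.0
position: [0.6275, -0.036, 0.1233]
tool_rot: [0.563, 0.643, 0.296, -0.428]
contact_force: [-18.3, 2.1, 18.2]
gripper_width: 0.146
```

Run:
```python
from h import *
terr()
```

```text
tilt 28.063474537837873 tool in bed
 [[ 0.0186  0.9998 -0.0078]
 [-0.003  -0.0077 -1.    ]
 [-0.9998  0.0186  0.0028]] pos bed [0.0668 0.001  0.0224] world [ 0.6275 -0.036   0.1233] g 0.14603586818209505 F [-18.2847   2.0668  18.2324]
```

Emit:
servo_tool --pt "0.2 -0.001 0 0 0" --pt "0.2 0 0 0 0" --pt "0.2 0 0 0 0" --pt "0.2 -0.02 0 0 0" --pt "0.2 -0.03 0 0 0" --pt "0.2 -0.03 0 0 0" --pt "0.2 0 0 0 0"

```text
t: 15.88
position: [0.5902, -0.0279, 0.1945]
tool_rot: [0.562, 0.643, 0.296, -0.428]
contact_force: [-0.4, -0.7, -0.6]
gripper_width: 0.402
```

Run:
```python
from h import *
import pickle
c=cam('wrist');terr();c=cam('wrist');cv2.imwrite('pics/g1.png',c[0]['img']);pickle.dump((c[0]['img'],c[1],c[2],c[3]),open('g1.pkl','wb'))
EZ
o=sp(c,['thick_slip_mid','panel_edge','batten_edge'])
for r in o['thick_slip_mid']: print(onbed(c,r['at'],.023))
```

```text
tilt 27.868644746285 tool in bed
 [[ 0.0152  0.9999 -0.0082]
 [-0.0034 -0.0081 -1.    ]
 [-0.9999  0.0152  0.0033]] pos bed [0.0639 0.0008 0.102 ] world [ 0.5895 -0.028   0.1929] g 0.39801587794626603 F [ 0.283  -0.3455  0.9392]
thick_slip_mid [([394.8, 373.1], 0.57), ([246.7, 322.4], 0.55), ([247.2, 314.6], 0.15)]
panel_edge [([245.9, 314.1], 0.69), ([219.1, 215.8], 0.37)]
batten_edge [([246.0, 334.5], 0.59)]
[ 0.1028 -0.1267  0.023 ]
[0.0628 0.0005 0.023 ]
[0.0574 0.0002 0.023 ]
```

View pics/g1.png

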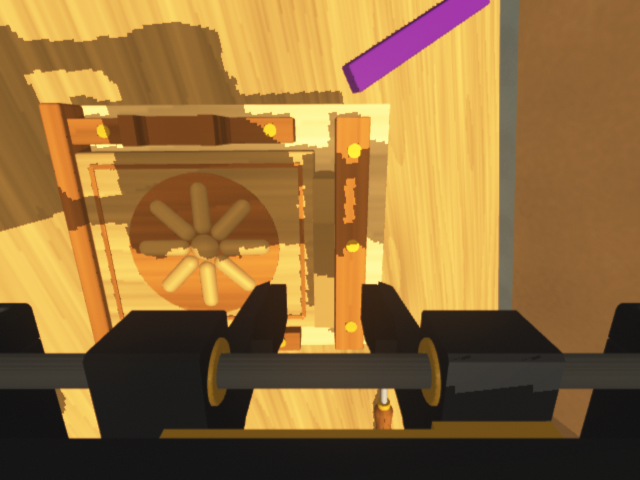

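Run:
```python
from h import *
c=cam('wrist')
cv2.imwrite('pics/g2.png',cv2.resize(c[0]['img'][95:360,270:400],None,fx=5,fy=2.2,interpolation=cv2.INTER_CUBIC))
c=cam('scene');cv2.imwrite('pics/g3.png',cv2.resize(c[0]['img'][190:330,230:390],None,fx=4.8,fy=4,interpolation=cv2.INTER_CUBIC))
```

```text
(no output)
```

View pics/g2.png

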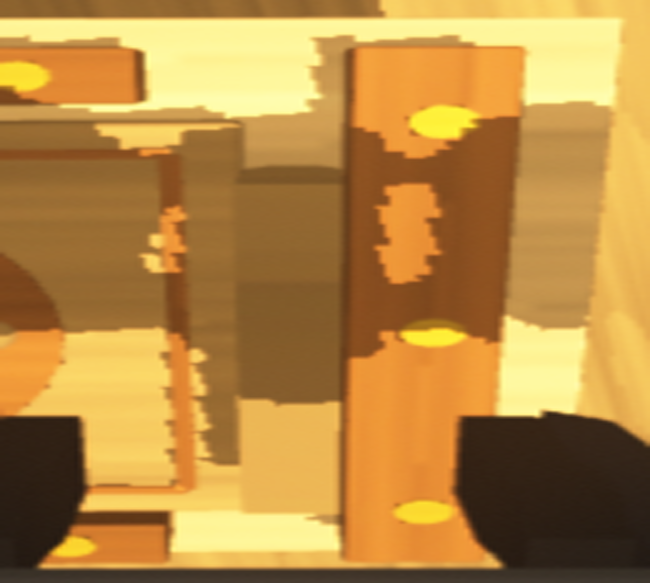

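View pics/g3.png

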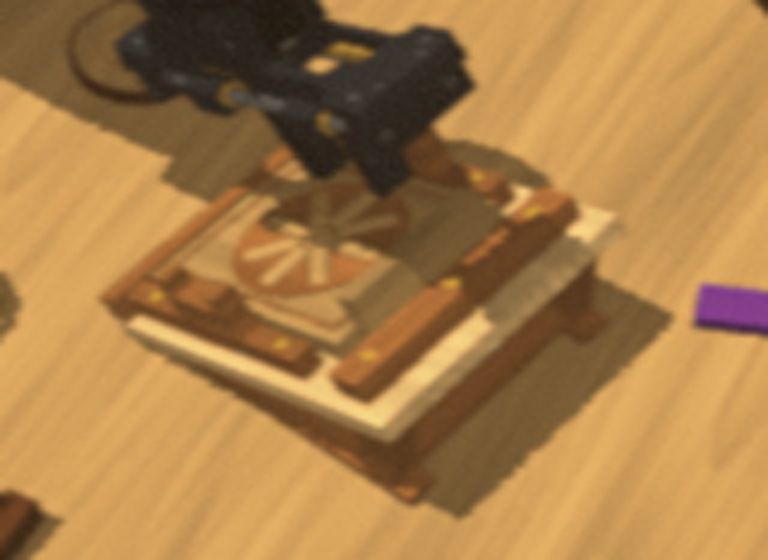

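Run:
```python
from h import *
import pickle
im,K,Rc,o=pickle.load(open('g1.pkl','rb')); c=(None,K,Rc,o)
q=lambda x,y:(95+y/2.2-.3,270+x/5.-.4)
for a,w in [((238,183),.046),((343,183),.046),((241,513),.046),((341,513),.046),((242,122),.02),((347,46),.02)]: print(onbed(c,q(*a),w))
```

```text
[0.0599 0.0512 0.046 ]
[0.0723 0.0511 0.046 ]
[ 0.059  -0.0496  0.046 ]
[ 0.0726 -0.0499  0.046 ]
[0.0605 0.0657 0.02  ]
[0.074  0.0867 0.02  ]
```

Run:
```python
from h import *
plan([.44,-.065,.35],0,g=.2)
print(pose()[2]['qpos'])
```

```text
n 5 from [ 0.5885 -0.028   0.1905]
[[0.2,-0.041,-0.0095,0.0137,0.0],[0.2,-0.041,-0.0095,0.0137,0.0],[0.2,-0.041,-0.0095,0.0137,0.0],[0.2,-0.041,-0.0095,0.0137,0.0],[0.2,-0.041,-0.0095,0.0137,0.0]]
[-0.0427 -0.1275  2.1882 -0.143   0.6102  0.2746]
```

Emit:
servo_tool --pt "0.2 -0.041 0 0.004 0" --pt "0.2 -0.041 -0.01 0.014 0" --pt "0.2 -0.041 -0.01 0.014 0" --pt "0.2 -0.041 -0.01 0.014 0" --pt "0.2 -0.041 -0.015 0.014 0" --pt "0.2 0 -0.015 0.01 0"

```text
t: 16.98
position: [0.4255, -0.0648, 0.3458]
tool_rot: [0.561, 0.639, 0.3, -0.432]
contact_force: [1.1, -0.3, -0.2]
gripper_width: 0.4
```

Run:
```python
from h import *
terr();print(pose()[2]['qpos'])
```

```text
tilt 27.200288318928745 tool in bed
 [[ 0.0035  1.     -0.0049]
 [-0.0055 -0.0049 -1.    ]
 [-1.      0.0035  0.0055]] pos bed [-0.0028 -0.0695  0.3076] world [ 0.4255 -0.0648  0.3458] g 0.4004411807191901 F [ 1.105  -0.3169 -0.1936]
[-0.2013 -0.6053  2.2167 -0.0113  1.0556  0.0188]
```

Emit:
servo_tool --pt "0.2 -0.023 -0.045 0 0" --pt "0.2 -0.023 -0.045 0 0" --pt "0.2 -0.023 -0.045 0 0" --pt "0.2 -0.023 -0.045 0 0"

```text
t: 17.48
position: [0.2747, -0.0166, 0.352]
tool_rot: [0.549, 0.628, 0.311, -0.456]
contact_force: [0.1, 1.0, 0.5]
gripper_width: 0.398
```

Run:
```python
from h import *
terr();print(pose()[2]['qpos'])
```

```text
tilt 23.93195017794259 tool in bed
 [[-0.0535  0.9985 -0.0113]
 [-0.0254 -0.0127 -0.9996]
 [-0.9982 -0.0532  0.026 ]] pos bed [-0.1404 -0.0539  0.3846] world [ 0.2747 -0.0166  0.352 ] g 0.3975466068626027 F [0.1152 0.9815 0.5188]
[-0.0299 -0.9433  2.3152 -0.1002  1.3633  0.1993]
```

Emit:
servo_tool --pt "0.2 -0.02 -0.045 0.012 0" --pt "0.2 -0.02 -0.045 0.006 0"

```text
t: 17.73
position: [0.2391, 0.0094, 0.3689]
tool_rot: [0.54, 0.611, 0.319, -0.483]
contact_force: [0.2, -0.1, 1.0]
gripper_width: 0.401
```

Run:
```python
from h import *
terr();print(pose()[2]['qpos'])
```

```text
tilt 20.54298661489417 tool in bed
 [[-0.1123  0.9936 -0.0119]
 [-0.0596 -0.0187 -0.998 ]
 [-0.9919 -0.1113  0.0613]] pos bed [-0.1685 -0.0359  0.418 ] world [0.2391 0.0094 0.3689] g 0.4014353353115019 F [ 0.1879 -0.1194  0.9877]
[ 0.2223 -0.9431  2.2716 -0.2029  1.5107  0.4438]
```

Run:
```python
from h import *
plan([.34,-.055,.2],0,g=.2)
```

```text
n 5 from [0.2391 0.0094 0.3689]
[[0.2,0.0399,0.0093,0.0058,0.0],[0.2,0.0399,0.0093,0.0058,0.0],[0.2,0.0399,0.0093,0.0058,0.0],[0.2,0.0399,0.0093,0.0058,0.0],[0.2,0.0399,0.0093,0.0058,0.0]]
```

Emit:
servo_tool --pt "0.2 0.04 0.01 0.012 0" --pt "0.2 0.04 0.01 0.012 0" --pt "0.2 0.04 0.01 0.006 0" --pt "0.2 0.04 0.01 0.006 0" --pt "0.2 0 0 0 0"

```text
t: 18.35
position: [0.3253, -0.0389, 0.2332]
tool_rot: [0.552, 0.605, 0.335, -0.467]
contact_force: [-0.3, 0.6, 0.1]
gripper_width: 0.401
```

Run:
```python
from h import *
terr();print(pose()[2]['qpos'])
```

```text
tilt 20.856969331433948 tool in bed
 [[-0.1069  0.9937  0.0328]
 [-0.0373  0.0289 -0.9989]
 [-0.9936 -0.108   0.034 ]] pos bed [-0.1461 -0.0651  0.2542] world [ 0.3253 -0.0389  0.2332] g 0.4005208424383885 F [-0.2717  0.6494  0.0959]
[-0.1247 -0.7625  2.4567 -0.0765  1.0888  0.0871]
```

Emit:
servo_tool --pt "0.2 0.0 -0.05 0.01 0" --pt "0.2 0.0 -0.05 0.01 0" --pt "0.2 0.0 -0.05 0.01 0"

```text
t: 18.73
position: [0.2468, -0.0465, 0.1953]
tool_rot: [0.538, 0.591, 0.352, -0.487]
contact_force: [0.7, -0.3, 0.3]
gripper_width: 0.4
```

Run:
```python
from h import *
terr();print(pose()[2]['qpos'])
```

```text
tilt 17.139436326293502 tool in bed
 [[-0.1711  0.9846  0.0352]
 [-0.0475  0.0275 -0.9985]
 [-0.9841 -0.1725  0.042 ]] pos bed [-0.2302 -0.089   0.2545] world [ 0.2468 -0.0465  0.1953] g 0.4003769412774694 F [ 0.6601 -0.2731  0.3198]
[-0.2281 -0.9443  2.5691 -0.0451  1.2173 -0.0285]
```

Run:
```python
from h import *
c=cam('scene');cv2.imwrite('pics/h1.png',c[0]['img'])
```

```text
(no output)
```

View pics/h1.png

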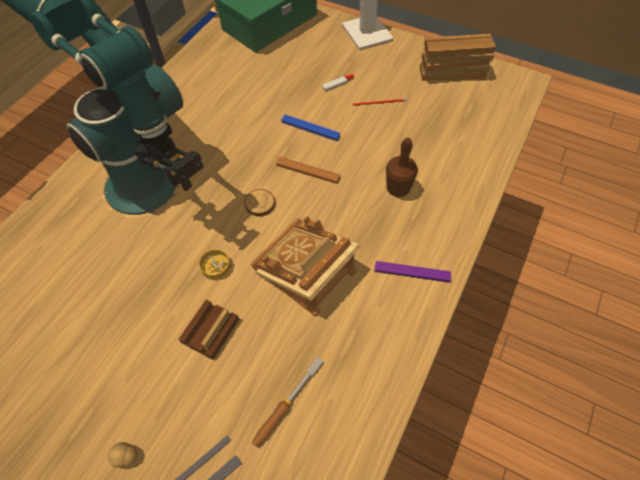

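```bash
cat > kin.py <<'E'
import numpy as np
from scipy.optimize import least_squares
D=[ # q2,q3,q5,pos
(.2648,1.6053,1.2737,(.2724,-.6168,.2374)),(.0698,1.5998,1.4783,(.5796,-.1443,.3651)),(.665,.7951,1.6888,(.8608,-.1655,.3756)),
(.995,.323,1.7929,(.9698,-.1923,.3307)),(.8978,.3109,1.8176,(.9507,-.1914,.4322)),(.8166,.3109,1.717,(.9652,-.1972,.5186)),(.753,.3109,1.6521,(.9664,-.1989,.5891)),
(-.6053,2.2167,1.0556,(.4255,-.0648,.3458)),(-.9443,2.5691,1.2173,(.2468,-.0465,.1953)),(-.0389,1.9231,1.2536,(.4399,-.2776,.2472))]
def fk(v,q2,q3,q5):
    L1,L2,L3,h,r0,off=v; a=q2; b=q2+q3; c=b+q5
    return np.array([r0+L1*np.sin(a)+off*np.cos(a)+L2*np.sin(b)+L3*np.sin(c), h+L1*np.cos(a)-off*np.sin(a)+L2*np.cos(b)+L3*np.cos(c)])
def f(v):
    r=[]
    for q2,q3,q5,p in D: r+=list(fk(v,q2,q3,q5)-[np.sqrt(p[0]**2+p[1]**2-.024**2),p[2]])
    return r
s=least_squares(f,[.4,.4,.25,.4,0,0]);V=s.x
if __name__=='__main__':
    np.set_printoptions(precision=4,suppress=True);print(V,np.array(f(V)).reshape(-1,2))
E
python3 kin.py
```

```text
[ 0.5129  0.5668  0.3417  0.2512 -0.0012  0.0002] [[ 0.0002 -0.0001]
 [-0.0002  0.0001]
 [ 0.0001  0.    ]
 [ 0.     -0.0002]
 [-0.0001 -0.0001]
 [-0.      0.    ]
 [-0.0001  0.0001]
 [-0.0001  0.0003]
 [ 0.0002 -0.0003]
 [-0.0001  0.0001]]
```

```bash
cat >> h.py <<'E'
def inpl(rp,z,az=-.2107): return np.array([rp*np.cos(az)-.024*np.sin(az), rp*np.sin(az)+.024*np.cos(az), z])
def tl():
    Rt,p,s=pose(); a=EZ[2]; print('x_rad %.4f x_lat %.4f'%(Rt[0,0]*np.cos(a)+Rt[1,0]*np.sin(a), -Rt[0,0]*np.sin(a)+Rt[1,0]*np.cos(a)),'tilt',np.degrees(np.arccos(-Rt[2,0])),'p',p,'q',s['qpos'],'F',s['contact_force'])
E
python3 - <<'E'
from h import *
tl();print(inpl(.3,.47));plan(inpl(.3,.47),0,g=.2)
E
```

```text
x_rad 0.2927 x_lat -0.0482 tilt 17.254261495747798 p [ 0.2462 -0.0469  0.1951] q [-0.2296 -0.9443  2.5691 -0.0455  1.219  -0.0296] F [-0.5545  0.8761 -0.4331]
[ 0.2984 -0.0393  0.47  ]
n 6 from [ 0.2462 -0.0469  0.1951]
[[0.2,-0.0415,0.0213,-0.0005,0.0],[0.2,-0.0415,0.0213,-0.0005,0.0],[0.2,-0.0415,0.0213,-0.0005,0.0],[0.2,-0.0415,0.0213,-0.0005,0.0],[0.2,-0.0415,0.0213,-0.0005,0.0],[0.2,-0.0415,0.0213,-0.0005,0.0]]
```

Emit:
servo_tool --pt "0.2 -0.015 0.045 0 0" --pt "0.2 -0.035 0.035 0 0" --pt "0.2 -0.045 0.02 0 0" --pt "0.2 -0.05 0.01 0 0" --pt "0.2 -0.05 0.01 0 0" --pt "0.2 -0.05 0.01 0 0" --pt "0.2 0 0 0 0"

```text
t: 19.65
position: [0.3034, -0.0431, 0.481]
tool_rot: [0.54, 0.594, 0.348, -0.485]
contact_force: [-0.5, -0.2, -0.1]
gripper_width: 0.403
```

Run:
```python
from h import *
tl();Rt,p,s=pose();u=np.array([-.978,.209,-.2]);print(Rt.T@u*.05, inpl(.2,.4))
```

```text
x_rad 0.3040 x_lat -0.0479 tilt 17.92616945443638 p [ 0.3034 -0.0431  0.481 ] q [-0.1479 -0.7177  1.9862 -0.067   1.5672  0.0358] F [-0.5027 -0.1529 -0.1223]
[-0.0057 -0.0507 -0.001 ] [ 0.2006 -0.0184  0.4   ]
```

Emit:
servo_tool --pt "0.2 -0.01 -0.05 0.001 0" --pt "0.2 -0.01 -0.05 0.001 0" --pt "0.2 -0.006 -0.05 0.001 0" --pt "0.2 -0.006 -0.05 0.001 0"

```text
t: 20.15
position: [0.1627, 0.009, 0.474]
tool_rot: [0.529, 0.582, 0.352, -0.506]
contact_force: [-0.1, 1.2, 0.4]
gripper_width: 0.401
```

Run:
```python
from h import *
tl();Rt,p,s=pose();u=np.array([-.978,.209,-.2]);print(Rt.T@u*.05, inpl(.15,.4))
```

```text
x_rad 0.2596 x_lat -0.0730 tilt 15.644611293450065 p [0.1627 0.009  0.474 ] q [ 0.3045 -0.9445  2.0559 -0.1993  1.8304  0.4432] F [-0.1086  1.1999  0.4136]
[-0.0034 -0.0509 -0.0003] [ 0.1517 -0.0079  0.4   ]
```

Run:
```python
from h import *
X=inpl(.31,.41,-.484);print(X);plan(X,0,g=.2)
```

```text
[ 0.2856 -0.123   0.41  ]
n 4 from [0.1627 0.009  0.474 ]
[[0.2,0.0269,0.0312,0.0243,0.0],[0.2,0.0269,0.0312,0.0243,0.0],[0.2,0.0269,0.0312,0.0243,0.0],[0.2,0.0269,0.0312,0.0243,0.0]]
```

Emit:
servo_tool --pt "0.2 0.02 0.031 0.024 0" --pt "0.2 0.027 0.031 0.024 0" --pt "0.2 0.027 0.031 0.024 0" --pt "0.2 0.027 0.031 0.024 0" --pt "0.2 0.01 0 0 0" --pt "0.2 0 0 0 0"

```text
t: 20.9
position: [0.2896, -0.0772, 0.4054]
tool_rot: [0.557, 0.563, 0.388, -0.472]
contact_force: [-0.3, 0.3, -0.7]
gripper_width: 0.401
```

Run:
```python
from h import *
tl();Rt,p,s=pose();
az=np.arctan2(Rt[1,0],Rt[0,0]);print('tiltaz',az);u=np.array([-np.cos(az),-np.sin(az),-.1]);print(Rt.T@u*.05)
for r in (.3,.25,.2): print(inpl(r,.4,az))
```

```text
x_rad 0.2667 x_lat -0.0346 tilt 15.60020823411101 p [ 0.2896 -0.0772  0.4054] q [-0.3455 -0.7499  2.1286  0.0016  1.4906 -0.2543] F [-0.3352  0.3317 -0.6692]
tiltaz -0.33954747906483135
[-0.0086 -0.048  -0.0122]
[ 0.2909 -0.0773  0.4   ]
[ 0.2437 -0.0606  0.4   ]
[ 0.1966 -0.044   0.4   ]
```

Emit:
servo_tool --pt "0.2 -0.009 -0.048 -0.012 0" --pt "0.2 -0.009 -0.048 -0.012 0" --pt "0.2 -0.006 -0.048 -0.012 0"

```text
t: 21.28
position: [0.1912, -0.0278, 0.4043]
tool_rot: [0.543, 0.553, 0.402, -0.488]
contact_force: [1.1, 0.5, 0.1]
gripper_width: 0.4
```

```bash
cat >> h.py <<'E'
def unt():
    tl();Rt,p,s=pose()
    az=np.arctan2(Rt[1,0],Rt[0,0]);q1=s['qpos'][0];print('tiltaz',az,'q1',q1);
    for k in (0,-.2,-.4):
        u=np.array([-np.cos(q1),-np.sin(q1),k]);print(Rt.T@u*.05)
    rp=np.sqrt(p[0]**2+p[1]**2-.024**2);print('rp',rp,inpl(rp,p[2],az))
E
python3 - <<'E'
from h import *
unt()
E
```

```text
x_rad 0.2142 x_lat -0.0418 tilt 12.607799339059081 p [ 0.1912 -0.0278  0.4043] q [-0.1927 -0.9448  2.181  -0.046   1.6899 -0.1072] F [1.1169 0.4815 0.1267]
tiltaz -0.4036036086780569 q1 -0.19268120799793328
[-0.0107 -0.0486 -0.0045]
[-0.0009 -0.0507 -0.0051]
[ 0.0088 -0.0528 -0.0058]
rp 0.19170012188147526 [ 0.1857 -0.0532  0.4043]
```

Run:
```python
from h import *
Rt=pose()[0]
print(Rt.T@[0,-.03,0]);print(Rt.T@[-.045,0.01,-.012]);print(Rt.T@[-.045,.0,-.012])
```

```text
[0.0026 0.0026 0.0298]
[ 0.0018 -0.0472 -0.0061]
[ 0.0027 -0.0463  0.0038]
```

Emit:
servo_tool --pt "0.2 0.003 0.003 0.03 0" --pt "0.2 0.002 -0.047 0.0 0" --pt "0.2 0.002 -0.047 0.0 0" --pt "0.2 0.002 -0.047 0 0"

```text
t: 21.78
position: [0.1442, -0.0763, 0.4097]
tool_rot: [0.533, 0.529, 0.45, -0.484]
contact_force: [0.1, -1.1, 0.2]
gripper_width: 0.401
```

Run:
```python
from h import *
unt()
```

```text
x_rad 0.1319 x_lat -0.0120 tilt 7.608323358320576 p [ 0.1442 -0.0763  0.4097] q [-0.7666 -0.9448  2.1611  0.0611  1.8061 -0.7197] F [ 0.0951 -1.0541  0.2252]
tiltaz -0.30167234727673276 q1 -0.7666237376256849
[-0.0059 -0.0366 -0.0335]
[ 0.004  -0.0379 -0.0339]
[ 0.0139 -0.0392 -0.0342]
rp 0.16140576805473958 [ 0.1612 -0.025   0.4097]
```

Run:
```python
from h import *
Rt=pose()[0]
print(Rt.T@[0.02,.045,0]);print(Rt.T@[-.047,0.012,-.012])
```

```text
[ 0.0008  0.0186 -0.0456]
[ 0.0055 -0.0484 -0.0109]
```

Emit:
servo_tool --pt "0.2 0.001 0.018 -0.045 0" --pt "0.2 0.005 -0.048 -0.011 0" --pt "0.2 0.005 -0.048 -0.011 0" --pt "0.2 0.005 -0.048 -0.011 0"

```text
t: 22.28
position: [0.1042, -0.067, 0.4221]
tool_rot: [0.493, 0.525, 0.476, -0.504]
contact_force: [0.2, -0.3, 0.9]
gripper_width: 0.397
```

Run:
```python
from h import *
unt()
```

```text
x_rad 0.0373 x_lat 0.0102 tilt 2.218582471555515 p [ 0.1042 -0.067   0.4221] q [-0.8611 -0.9448  2.1324  0.0329  1.9303 -0.788 ] F [ 0.2195 -0.3363  0.8767]
tiltaz 0.057224642082877246 q1 -0.8610714822845663
[-0.0012 -0.0348 -0.0359]
[ 0.0088 -0.0352 -0.0358]
[ 0.0188 -0.0356 -0.0358]
rp 0.1215590717826182 [0.12   0.0309 0.4221]
```

Run:
```python
from h import *
Rt,p,s=pose();print(Rt)
t=yturn([-.04,1,0]);print(t);
plan([.41,.20,.30],t,g=-.3)
```

```text
[[ 0.0386  0.9974 -0.061 ]
 [ 0.0022 -0.0611 -0.9981]
 [-0.9993  0.0384 -0.0046]]
1.4697002311435523
n 9 from [ 0.1042 -0.067   0.4221]
[[-0.3,0.0149,0.0316,-0.0316,0.1633],[-0.3,0.0149,0.026,-0.0363,0.1633],[-0.3,0.0149,0.0197,-0.0401,0.1633],[-0.3,0.0149,0.013,-0.0428,0.1633],[-0.3,0.0149,0.0058,-0.0443,0.1633],[-0.3,0.0149,-0.0014,-0.0447,0.1633],[-0.3,0.0149,-0.0087,-0.0438,0.1633],[-0.3,0.0149,-0.0157,-0.0418,0.1633],[-0.3,0.0149,-0.0223,-0.0387,0.1633]]
```

Emit:
servo_tool --pt "-0.3 0.0 0.04 -0.02 0.16" --pt "-0.3 0.01 0.03 -0.036 0.16" --pt "-0.3 0.015 0.02 -0.042 0.16" --pt "-0.3 0.015 0.013 -0.045 0.16" --pt "-0.3 0.015 0.006 -0.046 0.16" --pt "-0.3 0.015 -0.001 -0.046 0.16" --pt "-0.3 0.015 -0.009 -0.045 0.16" --pt "-0.3 0.015 -0.016 -0.043 0.16" --pt "-0.3 0.015 -0.022 -0.039 0.16" --pt "-0.3 0 0 0 0"

```text
t: 23.52
position: [0.298, 0.1729, 0.3473]
tool_rot: [0.137, 0.715, 0.127, -0.674]
contact_force: [-0.9, 0.6, -0.1]
gripper_width: 0.65
```

Run:
```python
from h import *
tl();print(pose()[0]);c=cam('wrist');cv2.imwrite('pics/i1.png',c[0]['img'])
o=sp(c,['bar_mid'])
for r in o['bar_mid']: print(onz(c,r['at'],.008))
```

```text
x_rad 0.0591 x_lat 0.0101 tilt 3.438909769003054 p [0.298  0.1729 0.3473] q [ 0.4831 -0.4866  2.0857 -0.0301  1.4906  1.6805] F [-0.8614  0.6215 -0.0722]
[[ 0.0599  0.3655 -0.9289]
 [-0.0025 -0.9305 -0.3663]
 [-0.9982  0.0243 -0.0549]]
bar_mid [([88.1, 277.5], 0.94), ([94.8, 143.9], 0.61)]
[0.4177 0.2774 0.008 ]
[0.3447 0.4382 0.008 ]
```

View pics/i1.png

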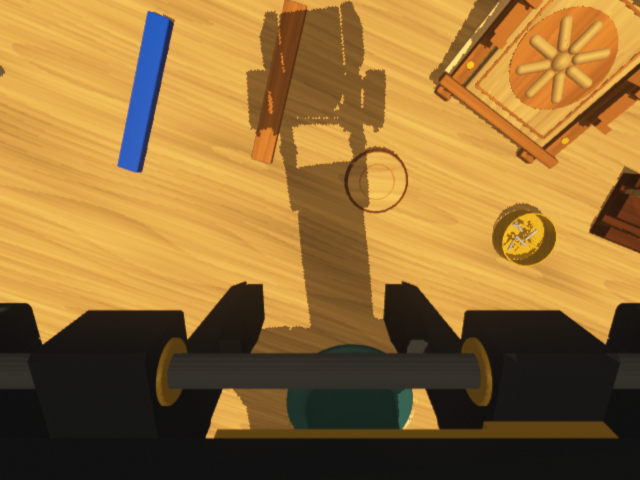

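Run:
```python
from h import *
c=cam('wrist');a=onz(c,(160,263),.012);b=onz(c,(3,293),.012);print(a,b,np.linalg.norm(a-b),(a+b)/2,np.arctan2(*(b-a)[[1,0]]))
t=yturn([-.04,1,0]);print(t);plan([.42,.28,.18],t*1.1,n=6,g=-.3)
```

```text
[0.3237 0.2631 0.012 ] [0.5189 0.2907 0.012 ] 0.19712542646697398 [0.4213 0.2769 0.012 ] 0.14081789517116125
0.33294115491869203
n 6 from [0.2982 0.1707 0.349 ]
[[-0.3,0.0294,-0.0103,-0.0239,0.061],[-0.3,0.0294,-0.0117,-0.0232,0.061],[-0.3,0.0294,-0.0131,-0.0224,0.061],[-0.3,0.0294,-0.0144,-0.0216,0.061],[-0.3,0.0294,-0.0157,-0.0207,0.061],[-0.3,0.0294,-0.017,-0.0197,0.061]]
```

Emit:
servo_tool --pt "-0.3 0.03 -0.01 -0.024 0.05" --pt "-0.3 0.03 -0.012 -0.024 0.05" --pt "-0.3 0.03 -0.013 -0.023 0.05" --pt "-0.3 0.03 -0.015 -0.022 0.05" --pt "-0.3 0.03 -0.016 -0.021 0.05" --pt "-0.3 0.03 -0.018 -0.02 0.03" --pt "-0.3 0 0 0 0" --pt "-0.3 0 0 0 0"

```text
t: 24.68
position: [0.4292, 0.2812, 0.1886]
tool_rot: [0.026, 0.737, 0.029, -0.675]
contact_force: [-0.1, -0.7, 0.6]
gripper_width: 0.649
```

Run:
```python
from h import *
tl();print(pose()[0]);c=cam('wrist');cv2.imwrite('pics/i2.png',c[0]['img'])
import pickle;pickle.dump((c[0]['img'],c[1],c[2],c[3]),open('i2.pkl','wb'))
```

```text
x_rad 0.0835 x_lat 0.0255 tilt 5.007666032198397 p [0.4292 0.2812 0.1886] q [ 0.5577 -0.0555  2.0526 -0.0453  1.067   2.0704] F [-0.1125 -0.7306  0.5502]
[[ 0.087   0.0784 -0.9931]
 [ 0.0075 -0.9969 -0.078 ]
 [-0.9962 -0.0007 -0.0873]]
```

View pics/i2.png

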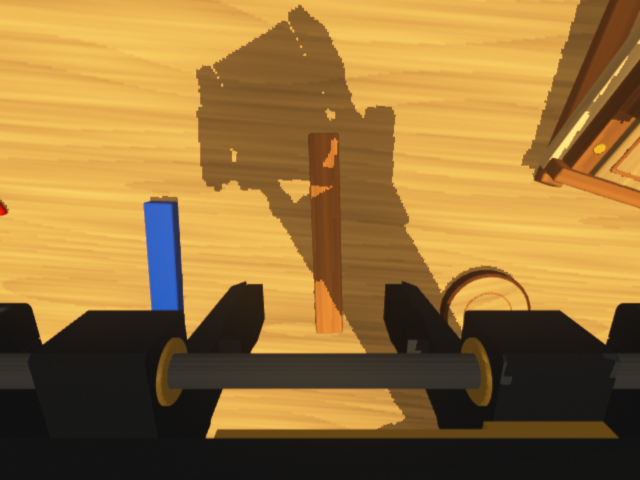

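Run:
```python
from h import *
import pickle
im,K,Rc,o=pickle.load(open('i2.pkl','rb')); c=(None,K,Rc,o)
pts=[(134,311.5),(134,338),(332,316.5),(332,342.5)]
W=[onz(c,p,.016) for p in pts];print(W)
n=(W[0]+W[1])/2;f=(W[2]+W[3])/2;print((n+f)/2,np.linalg.norm(n-f),np.arctan2(*(n-f)[[1,0]]))
az=np.arctan2(*(n-f)[[1,0]])
m=(n+f)/2
t=yturn([-np.sin(az),np.cos(az),0]);print('turn',t);plan([m[0],m[1],.07],t,g=-.1,n=4)
```

```text
[array([0.5169, 0.2991, 0.016 ]), array([0.5188, 0.275 , 0.016 ]), array([0.321 , 0.2799, 0.016 ]), array([0.3232, 0.253 , 0.016 ])]
[0.42   0.2768 0.016 ] 0.19684129270624695 0.10504825293690764
turn -0.02667888186709888
n 4 from [0.4292 0.2812 0.1887]
[[-0.1,0.0294,0.0009,0.005,-0.0067],[-0.1,0.0294,0.0009,0.005,-0.0067],[-0.1,0.0294,0.0009,0.005,-0.0067],[-0.1,0.0294,0.0008,0.005,-0.0067]]
```

Emit:
servo_tool --pt "-0.1 0.029 0.001 0.005 -0.007" --pt "-0.1 0.029 0.001 0.005 -0.007" --pt "-0.1 0.029 0.001 0.005 -0.007" --pt "-0.1 0.029 0.001 0.005 -0.007" --pt "-0.1 0 0 0 0"

```text
t: 25.35
position: [0.4237, 0.2761, 0.0802]
tool_rot: [0.034, 0.742, 0.042, -0.668]
contact_force: [-0.1, 0.8, -0.4]
gripper_width: 0.551
```

Run:
```python
from h import *
c=cam('wrist');tl();c=cam('wrist');cv2.imwrite('pics/i3.png',c[0]['img'])
t=yturn([-np.sin(.105),np.cos(.105),0]);print('turn',t);plan([.42,.277,.005],t,g=-.1,n=4)
```

```text
x_rad 0.1000 x_lat 0.0402 tilt 6.186118186022755 p [0.4253 0.277  0.0819] q [ 0.5554  0.045   2.1743 -0.0551  0.8228  2.0552] F [ 0.0535 -0.0492  0.5776]
turn 0.0010328872073532835
n 4 from [0.4263 0.2777 0.0828]
[[-0.1,0.0192,0.0002,0.0037,0.0003],[-0.1,0.0192,0.0002,0.0037,0.0003],[-0.1,0.0192,0.0002,0.0037,0.0003],[-0.1,0.0192,0.0002,0.0037,0.0003]]
```

View pics/i3.png

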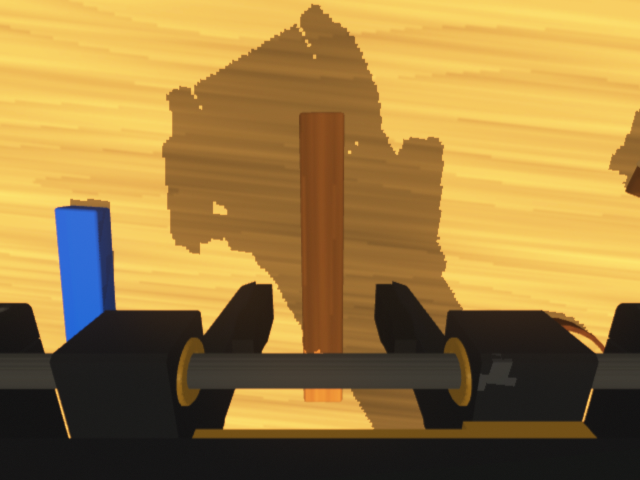

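Emit:
servo_tool --pt "-0.1 0.019 0 0.004 0" --pt "-0.1 0.019 0 0.004 0" --pt "-0.1 0.019 0 0.004 0" --pt "-0.1 0.016 0 0.003 0" --pt "-0.1 0 0 0 0"

```text
t: 26.08
position: [0.4287, 0.2829, 0.019]
tool_rot: [0.029, 0.75, 0.046, -0.659]
contact_force: [0.0, -0.5, -0.2]
gripper_width: 0.546
```

Run:
```python
from h import *
tl();plan([.42,.277,.005],0,g=-.1,n=1)
```

```text
x_rad 0.1174 x_lat 0.0566 tilt 7.491101435098513 p [0.4287 0.2829 0.019 ] q [ 0.5623  0.1429  2.2153 -0.0677  0.6605  2.0782] F [ 0.002  -0.4647 -0.1891]
n 1 from [0.4287 0.2829 0.019 ]
[[-0.1,0.0126,0.0052,0.011,0.0]]
```

Emit:
servo_tool --pt "-0.1 0.007 0.004 0.007 0" --pt "-0.1 0.008 0.002 0.005 0" --pt "-0.1 0 0 0 0"

```text
t: 26.45
position: [0.4203, 0.2766, 0.0035]
tool_rot: [0.028, 0.751, 0.046, -0.658]
contact_force: [0.0, 0.8, 0.1]
gripper_width: 0.551
```

Run:
```python
from h import *
tl();plan([.42,.277,.005],0,g=-.1,n=1);print(yturn([-np.sin(.105),np.cos(.105),0]))
```

```text
x_rad 0.1199 x_lat 0.0589 tilt 7.674564510253385 p [0.4203 0.2766 0.0035] q [ 0.5604  0.151   2.2457 -0.0713  0.6186  2.0811] F [0.0338 0.8343 0.0769]
n 1 from [0.4203 0.2766 0.0035]
[[-0.1,-0.0015,-0.0005,0.0001,0.0]]
-0.0005709888066283142
```

Emit:
servo_tool --pt "1 0 0 0 0" --pt "1 0 0 0 0" --pt "1 0 0 0 0" --pt "1 -0.02 0 0 0" --pt "1 -0.04 0 0 0" --pt "1 -0.04 0 0 0" --pt "1 -0.04 0 0 0" --pt "1 -0.03 0 0 0"

```text
t: 27.45
position: [0.3956, 0.2695, 0.1736]
tool_rot: [0.03, 0.749, 0.045, -0.661]
contact_force: [1.1, 0.1, -1.3]
gripper_width: 0.314
```

Run:
```python
from h import *
c=cam('wrist');tl();cv2.imwrite('pics/i4.png',c[0]['img']);print(pose()[2]['gripper_width']*88)
Rt=pose()[0];print(Rt)
```

```text
x_rad 0.1185 x_lat 0.0578 tilt 7.57507549700468 p [0.3974 0.2708 0.1778] q [ 0.5769 -0.1425  2.1554 -0.0512  1.0042  2.0669] F [0.7441 0.6042 1.8114]
27.738156298535305
[[ 0.1279  0.1065 -0.986 ]
 [ 0.0317 -0.9941 -0.1033]
 [-0.9913 -0.0181 -0.1306]]
```

View pics/i4.png

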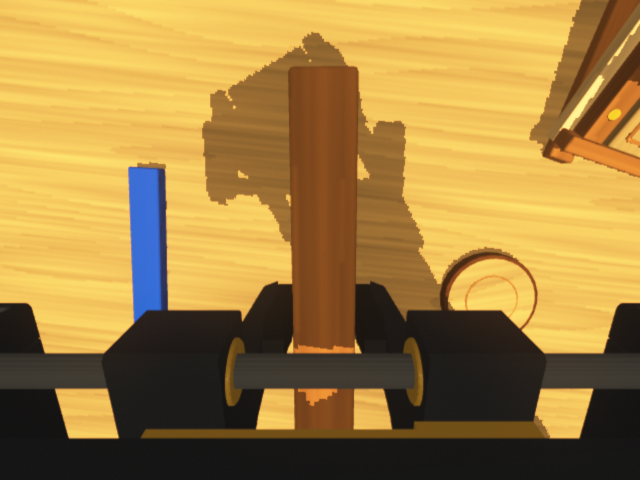

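Run:
```python
from h import *
Rb,O=easelT(*EZ);t=yturn(Rb[:,0]);print(t)
plan([.84,.03,.42],t*1.15,n=12,g=1)
```

```text
-1.279231233426277
n 12 from [0.3974 0.2708 0.1778]
[[1,-0.0159,0.0235,-0.0369,-0.1226],[1,-0.0159,0.0279,-0.0338,-0.1226],[1,-0.0159,0.0318,-0.0301,-0.1226],[1,-0.0159,0.0352,-0.026,-0.1226],[1,-0.0159,0.0381,-0.0215,-0.1226],[1,-0.0159,0.0405,-0.0167,-0.1226],[1,-0.0159,0.0422,-0.0116,-0.1226],[1,-0.0159,0.0433,-0.0064,-0.1226],[1,-0.0159,0.0438,-0.001,-0.1226],[1,-0.0159,0.0436,0.0043,-0.1226],[1,-0.0159,0.0427,0.0096,-0.1226],[1,-0.0159,0.0412,0.0148,-0.1226]]
```

Emit:
servo_tool --pt "1 -0.035 0.02 -0.03 -0.12" --pt "1 -0.03 0.026 -0.032 -0.12" --pt "1 -0.025 0.032 -0.03 -0.12" --pt "1 -0.02 0.035 -0.026 -0.12" --pt "1 -0.015 0.038 -0.022 -0.12" --pt "1 -0.015 0.04 -0.017 -0.12" --pt "1 -0.015 0.042 -0.012 -0.12" --pt "1 -0.01 0.043 -0.006 -0.12" --pt "1 -0.01 0.044 -0.001 -0.12" --pt "1 -0.01 0.044 0.004 -0.12" --pt "1 -0.01 0.043 0.01 -0.12" --pt "1 -0.01 0.041 0.015 -0.12"

```text
t: 29.0
position: [0.8434, 0.0318, 0.4228]
tool_rot: [0.528, 0.529, 0.484, -0.456]
contact_force: [0.8, -0.4, -1.6]
gripper_width: 0.313
```

```bash
cat >> h.py <<'E'
LT=np.array([.1305,.0015,-.9914])
def barrep():
    Rt,p,s=pose();Rb,O=easelT(*EZ); print('bar len in bed',Rb.T@Rt@LT,'tool y in bed',Rb.T@Rt[:,1],'tool x',Rb.T@Rt[:,0],'p bed',Rb.T@(p-O)); print('turn',yturn(Rb[:,0]))
E
python3 - <<'E'
from h import *
tl();barrep()
E
```

```text
x_rad 0.1070 x_lat 0.0542 tilt 6.889212267261665 p [0.8434 0.0318 0.4228] q [-0.0043  0.4889  0.9789  0.0311  1.5576 -0.0297] F [ 0.8208 -0.4308 -1.6107]
bar len in bed [-0.2417  0.9703  0.0086] tool y in bed [ 0.9134  0.232  -0.3344] tool x [-0.3554  0.0542 -0.9331] p bed [0.3783 0.1124 0.1999]
turn 0.2138563789800778
```

Emit:
servo_tool --pt "1 -0.02 0.06 0 0" --pt "1 -0.03 0.06 0 0" --pt "1 -0.04 0.06 0 0" --pt "1 -0.04 0.06 0 0" --pt "1 -0.04 0.06 0 0" --pt "1 -0.04 0.06 0 0"

```text
t: 29.75
position: [0.9696, 0.0267, 0.5247]
tool_rot: [0.559, 0.565, 0.442, -0.415]
contact_force: [-0.0, 0.3, -0.8]
gripper_width: 0.313
```

Run:
```python
from h import *
tl();barrep()
```

```text
x_rad 0.2515 x_lat 0.0897 tilt 15.48423475899222 p [0.9696 0.0267 0.5247] q [-0.0116  0.8064  0.3114  0.0389  1.756  -0.0204] F [-0.0103  0.322  -0.7924]
bar len in bed [-0.2194  0.9756  0.0039] tool y in bed [ 0.9574  0.2176 -0.19  ] tool x [-0.2135  0.0897 -0.9728] p bed [0.5355 0.1338 0.2341]
turn 0.20056446713904785
```

Emit:
servo_tool --pt "1 -0.04 0.06 0 0" --pt "1 -0.04 0.06 0 0" --pt "1 -0.04 0.06 0 0" --pt "1 -0.04 0.06 0 0" --pt "1 0 0 0 0.09" --pt "1 0 0 0 0.09"

```text
t: 30.5
position: [0.9685, 0.0225, 0.6273]
tool_rot: [0.537, 0.656, 0.353, -0.395]
contact_force: [-0.1, 0.3, -1.2]
gripper_width: 0.314
```

Run:
```python
from h import *
tl();barrep()
```

```text
x_rad 0.4211 x_lat 0.1296 tilt 26.139575015181748 p [0.9685 0.0225 0.6273] q [-0.019   0.7123  0.3113  0.0472  1.6639  0.1624] F [-0.1191  0.2593 -1.1939]
bar len in bed [-0.014   0.9999 -0.0005] tool y in bed [ 0.9994  0.0155 -0.0306] tool x [-0.0324  0.1296 -0.991 ] p bed [0.5819 0.1295 0.3256]
turn 0.011399239811700657
```

Emit:
servo_tool --pt "1 -0.025 0.04 0 0.01" --pt "1 0 0 0 0"

```text
t: 30.75
position: [0.9665, 0.0138, 0.6477]
tool_rot: [0.54, 0.666, 0.341, -0.385]
contact_force: [-0.5, -0.5, -0.5]
gripper_width: 0.312
```

Run:
```python
from h import *
tl();barrep();bplan([-.02,0,.16],0)
```

```text
x_rad 0.4515 x_lat 0.1361 tilt 28.1355334967707 p [0.9665 0.0138 0.6477] q [-0.03    0.6939  0.3112  0.053   1.648   0.1623] F [-0.4871 -0.5435 -0.5292]
bar len in bed [-0.0012  0.9999  0.0057] tool y in bed [1.     0.0026 0.0023] tool x [ 0.0019  0.1361 -0.9907] p bed [0.591  0.1206 0.3439]
turn 0.002936569238067177
n 13 from [0.9665 0.0138 0.6477]
[[1,0.0127,-0.0471,0.011,0.0],[1,0.0127,-0.0471,0.011,0.0],[1,0.0127,-0.0471,0.011,0.0],[1,0.0127,-0.0471,0.011,0.0],[1,0.0127,-0.0471,0.011,0.0],[1,0.0127,-0.0471,0.011,0.0],[1,0.0127,-0.0471,0.011,0.0],[1,0.0127,-0.0471,0.011,0.0],[1,0.0127,-0.0471,0.011,0.0],[1,0.0127,-0.0471,0.011,0.0],[1,0.0127,-0.0471,0.011,0.0],[1,0.0127,-0.0471,0.011,0.0],[1,0.0127,-0.0471,0.011,0.0]]
```

Emit:
servo_tool --pt "1 0.0127 -0.047 0.011 0" --pt "1 0.0127 -0.047 0.011 0" --pt "1 0.0127 -0.047 0.011 0" --pt "1 0.0127 -0.047 0.011 0" --pt "1 0.0127 -0.047 0.011 0" --pt "1 0.0127 -0.047 0.011 0" --pt "1 0.0127 -0.047 0.011 0" --pt "1 0.0127 -0.047 0.011 0" --pt "1 0.0127 -0.047 0.011 0" --pt "1 0.0127 -0.047 0.011 0" --pt "1 0.0127 -0.047 0.011 0" --pt "1 0 -0.03 0.007 0"

```text
t: 32.25
position: [0.5449, -0.0109, 0.258]
tool_rot: [0.548, 0.666, 0.339, -0.377]
contact_force: [-0.0, -0.0, 0.1]
gripper_width: 0.312
```

Emit:
servo_tool --pt "1 0 0 0 0" --pt "1 0 0 0 0"

```text
t: 32.5
position: [0.5442, -0.0112, 0.2585]
tool_rot: [0.548, 0.666, 0.338, -0.377]
contact_force: [1.8, 0.5, -0.2]
gripper_width: 0.313
```

Run:
```python
from h import *
c=cam('wrist');tl();barrep();bplan([-.02,0,.1],0);c=cam('wrist');cv2.imwrite('pics/j1.png',c[0]['img'])
import pickle;pickle.dump((c[0]['img'],c[1],c[2],c[3]),open('j1.pkl','wb'))
```

```text
x_rad 0.4683 x_lat 0.1381 tilt 29.221897156399645 p [ 0.5443 -0.0111  0.2585] q [-0.1283 -0.3117  2.2104  0.1463  0.7471 -0.0489] F [-0.8724 -0.3931 -1.1516]
bar len in bed [-0.0127  0.9998  0.0073] tool y in bed [0.9996 0.014  0.0232] tool x [ 0.021   0.1381 -0.9902] p bed [0.0511 0.0078 0.1822]
turn 0.017089547770341218
n 3 from [ 0.5443 -0.0111  0.2585]
[[1,0.0263,-0.0243,0.006,0.0],[1,0.0263,-0.0243,0.006,0.0],[1,0.0263,-0.0243,0.006,0.0]]
```

View pics/j1.png

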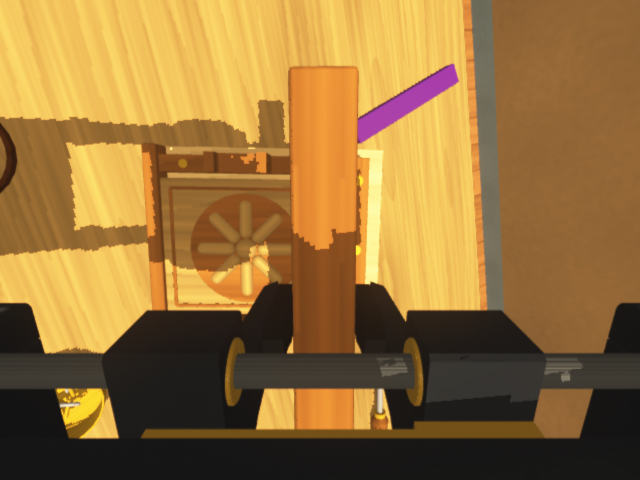

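Emit:
servo_tool --pt "1 0.018 -0.024 0.006 0.006" --pt "1 0.02 -0.024 0.006 0.006" --pt "1 0.02 -0.024 0.006 0.006" --pt "1 0.015 0 0 0" --pt "1 0 0 0 0"

```text
t: 33.22
position: [0.5242, -0.0141, 0.1644]
tool_rot: [0.545, 0.672, 0.332, -0.376]
contact_force: [-0.0, -0.2, -0.9]
gripper_width: 0.312
```

Run:
```python
from h import *
c=cam('wrist');barrep();bplan([-.02,0,.075],0);c=cam('wrist');cv2.imwrite('pics/j2.png',c[0]['img'])
import pickle;pickle.dump((c[0]['img'],c[1],c[2],c[3]),open('j2.pkl','wb'))
c=cam('scene');cv2.imwrite('pics/j3.png',cv2.resize(c[0]['img'][170:330,220:390],None,fx=4.5,fy=3.7,interpolation=cv2.INTER_CUBIC))
```

```text
bar len in bed [0.0043 0.9999 0.0092] tool y in bed [ 0.9994 -0.0031  0.034 ] tool x [ 0.0341  0.1394 -0.9896] p bed [-0.0082  0.0008  0.1074]
turn 0.0016313700508667761
n 1 from [ 0.5243 -0.0141  0.165 ]
[[1,0.0316,-0.0129,0.0052,0.0]]
```

View pics/j2.png

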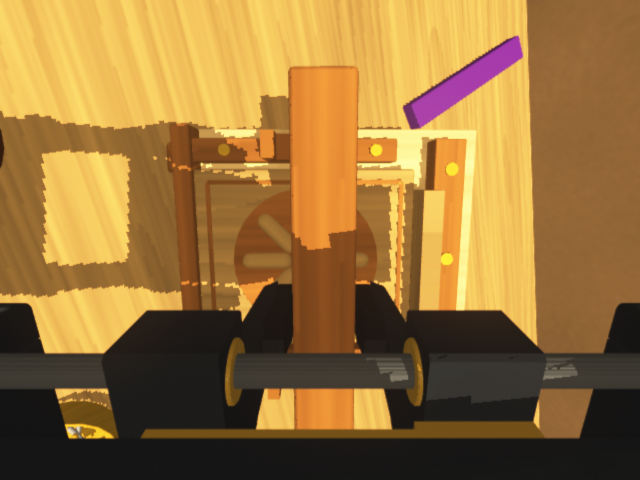

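View pics/j3.png

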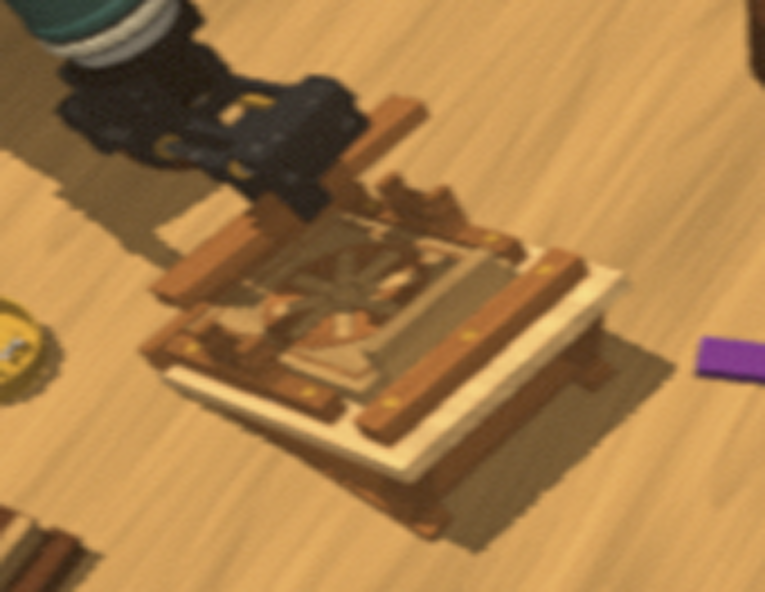

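Emit:
servo_tool --pt "1 0.014 -0.012 0.003 0" --pt "1 0.014 -0.002 0.002 0" --pt "1 0 0 0 0"

```text
t: 33.75
position: [0.5295, -0.016, 0.1378]
tool_rot: [0.547, 0.674, 0.329, -0.373]
contact_force: [0.3, 0.1, -1.5]
gripper_width: 0.311
```

Run:
```python
from h import *
c=cam('wrist');barrep();bplan([-.02,0,.06],0);c=cam('wrist');cv2.imwrite('pics/j4.png',c[0]['img'])
q=[( 'notch lo cheek top',(-.037,.078,.056)),('hi',(-.003,.078,.056)),('in',(-.037,.07,.056)),('hi in',(-.003,.07,.056)),('out lo',(-.037,.086,.056)),('batten',(.0722,.086,.02)),('panelc',(.058,.065,.02))]
Rb,O=easelT(*EZ)
for n,X in q: print(n,proj(c,O+Rb@np.array(X)))
```

```text
bar len in bed [0.0044 0.9999 0.0099] tool y in bed [ 0.999  -0.0033  0.0435] tool x [ 0.0435  0.1401 -0.9892] p bed [-0.0152  0.0001  0.0812]
turn 0.002825583869933812
n 1 from [ 0.5297 -0.016   0.1384]
[[1,0.0207,-0.0057,0.003,0.0]]
notch lo cheek top (np.float64(137.4850022002357), np.float64(281.23401188785493))
hi (np.float64(137.69744847841216), np.float64(347.5662206156609))
in (np.float64(153.57067766987024), np.float64(281.5773523453948))
hi in (np.float64(153.65305375500867), np.float64(347.4302455010261))
out lo (np.float64(121.16290114205218), np.float64(280.885625047905))
batten (np.float64(132.43013931881325), np.float64(461.24232453914993))
panelc (np.float64(166.7697602017245), np.float64(437.1308153133429))
```

View pics/j4.png

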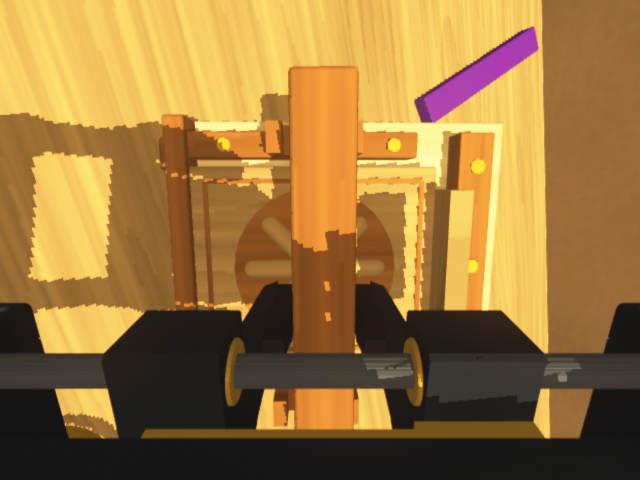

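Emit:
servo_tool --pt "1 0.013 -0.005 0.002 0" --pt "1 0.01 -0.001 0.001 0" --pt "1 0 0 0 0"

```text
t: 34.22
position: [0.5372, -0.0172, 0.1152]
tool_rot: [0.548, 0.674, 0.328, -0.372]
contact_force: [0.2, 0.3, -1.3]
gripper_width: 0.313
```

Run:
```python
from h import *
c=cam('wrist');barrep();bplan([-.02,0,.047],0);c=cam('wrist');cv2.imwrite('pics/j5.png',c[0]['img']);print(pose()[2]['contact_force'])
```

```text
bar len in bed [0.0043 0.9999 0.01  ] tool y in bed [ 0.9989 -0.0033  0.046 ] tool x [ 0.046   0.1402 -0.9891] p bed [-0.0189  0.0004  0.0573]
turn 0.0032217335459328034
n 1 from [ 0.5371 -0.0172  0.1154]
[[1,0.0101,-0.0015,0.0019,0.0]]
[ 1.5108  0.4566 -0.6998]
```

View pics/j5.png

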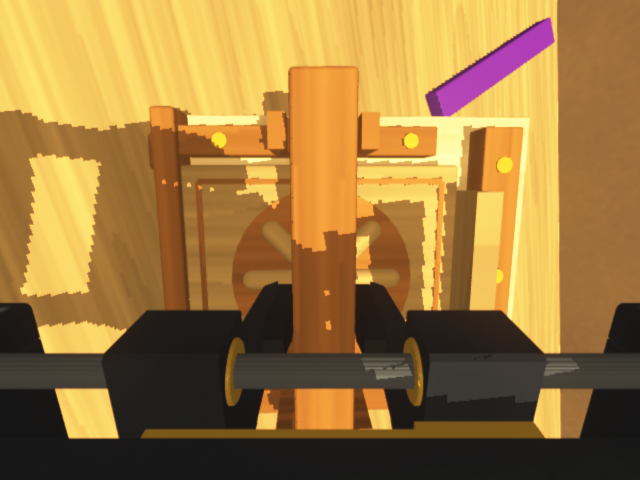

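Emit:
servo_tool --pt "1 0.006 -0.0005 0.001 0" --pt "1 0.005 0 0.0005 0" --pt "1 0.002 0 0 0" --pt "1 0 0 0 0"

```text
t: 34.83
position: [0.544, -0.0185, 0.1055]
tool_rot: [0.548, 0.674, 0.328, -0.371]
contact_force: [-2.1, 0.5, 2.5]
gripper_width: 0.312
```

Run:
```python
from h import *
barrep();print(pose()[2]['contact_force'])
```

```text
bar len in bed [0.0036 0.9999 0.0103] tool y in bed [ 0.9989 -0.0026  0.0478] tool x [ 0.0477  0.1405 -0.9889] p bed [-0.0173  0.0006  0.0452]
turn 0.004197679621801287
[-2.1194  0.4561  2.5026]
```

Emit:
servo_tool --pt "0.1 0 0 0 0" --pt "0.1 0 0 0 0" --pt "0.1 0 0 0 0" --pt "0.1 -0.015 0 0 0" --pt "0.1 -0.03 0 0 0" --pt "0.1 -0.04 0 0 0" --pt "0.1 -0.04 0 0 0" --pt "0.1 0 0 0 0"

```text
t: 35.83
position: [0.4797, -0.023, 0.2159]
tool_rot: [0.549, 0.674, 0.327, -0.371]
contact_force: [0.2, 0.2, 0.2]
gripper_width: 0.451
```

Run:
```python
from h import *
import pickle
c=cam('wrist');barrep();c=cam('wrist');cv2.imwrite('pics/k1.png',c[0]['img']);pickle.dump((c[0]['img'],c[1],c[2],c[3]),open('k1.pkl','wb'))
c=cam('scene');cv2.imwrite('pics/k2.png',c[0]['img'])
```

```text
bar len in bed [0.0035 0.9999 0.0099] tool y in bed [ 0.9989 -0.0025  0.0458] tool x [ 0.0457  0.1401 -0.9891] p bed [-0.0239 -0.0172  0.1702]
turn 0.003968505233227004
```

View pics/k1.png

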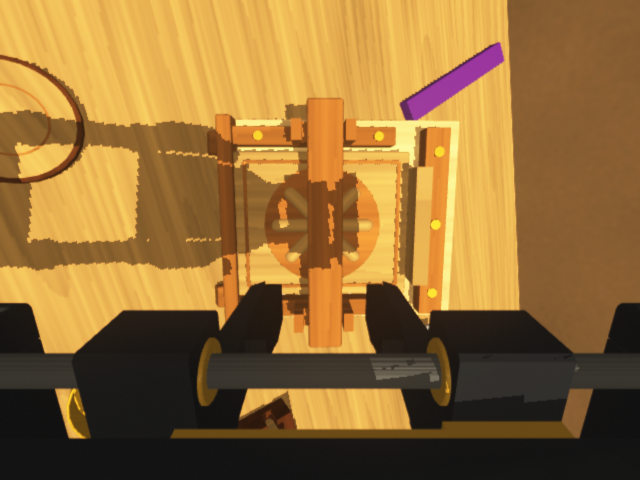

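View pics/k2.png

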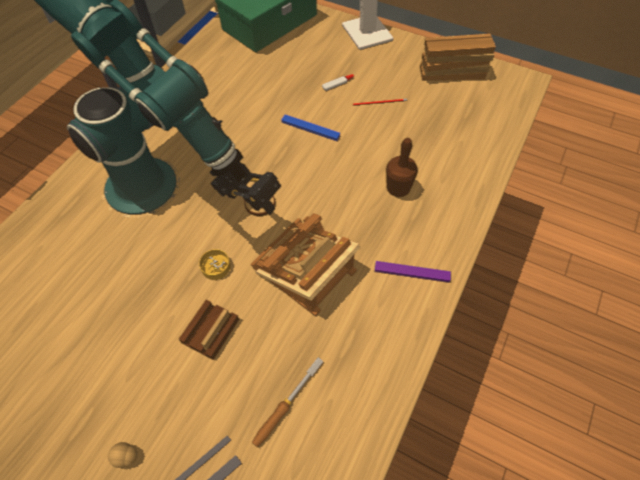

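Run:
```python
from h import *
import pickle
im,K,Rc,o=pickle.load(open('k1.pkl','rb')); c=(None,K,Rc,o)
for n,a,w in [('barTL',(98,308),.058),('barTR',(98,342.5),.058),('barBL',(346,309),.058),('barBR',(346,341),.058),('slipTL',(167,416),.046),('slipTR',(167,433.5),.046),('slipB',(287,430),.046),('batten corner',(128,422),.02),('panel corner',(152,408),.02)]: print(n,onbed(c,a,w))
cv2.imwrite('pics/k3.png',cv2.resize(im[85:355,200:470],None,fx=2.2,fy=2.2,interpolation=cv2.INTER_CUBIC))
c=cam('top');cv2.imwrite('pics/k4.png',c[0]['img'][100:400,100:520])
```

```text
barTL [-0.0317  0.1003  0.058 ]
barTR [-0.0059  0.1006  0.058 ]
barBL [-0.0326 -0.0969  0.058 ]
barBR [-0.0057 -0.0976  0.058 ]
slipTL [0.0558 0.0505 0.046 ]
slipTR [0.0703 0.0506 0.046 ]
slipB [ 0.0723 -0.051   0.046 ]
batten corner [0.0679 0.0852 0.02  ]
panel corner [0.0562 0.0647 0.02  ]
```

View pics/k3.png

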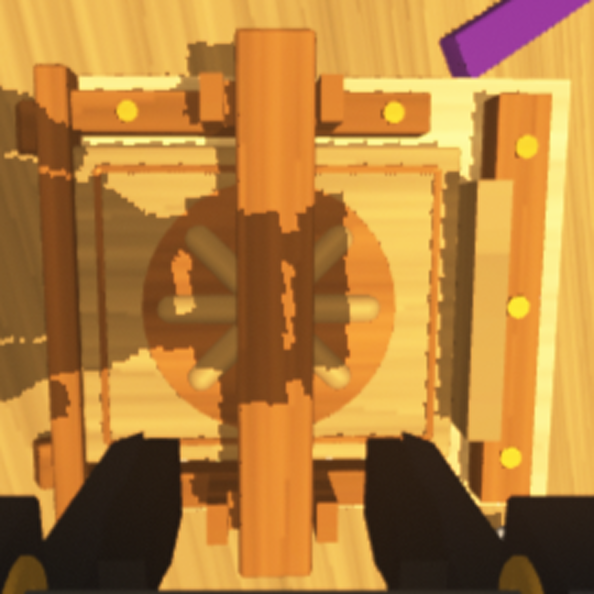

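View pics/k4.png

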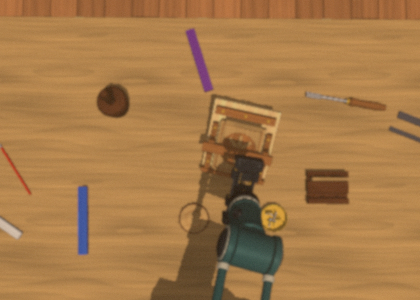

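Run:
```python
from h import *
import pickle
im,K,Rc,o=pickle.load(open('k1.pkl','rb')); c=(None,K,Rc,o)
cv2.imwrite('pics/k5.png',cv2.resize(im[115:320,395:465],None,fx=8,fy=2.9,interpolation=cv2.INTER_NEAREST))
im,K,Rc,o=pickle.load(open('g1.pkl','rb'))
cv2.imwrite('pics/k6.png',cv2.resize(im[95:360,290:390],None,fx=7,fy=2.2,interpolation=cv2.INTER_NEAREST))
```

```text
(no output)
```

View pics/k5.png

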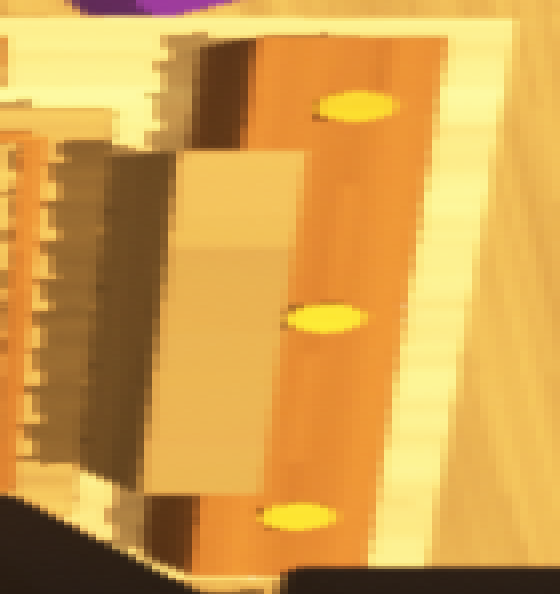

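View pics/k6.png

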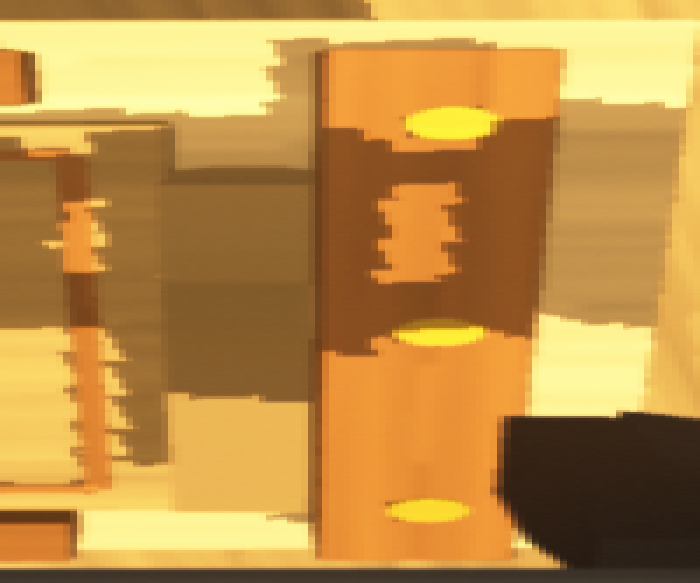

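Run:
```python
from h import *
import pickle
from scipy.optimize import least_squares
im,K,Rc,o=pickle.load(open('k1.pkl','rb')); c=(None,K,Rc,o)
q=lambda x,y:np.array((115+y/2.9-.33,395+x/8.-.44))
B=[((.0722,.086,.02),(258,38)),((.0722,-.086,.02),(193,572)),((.0942,.086,.02),(447,38)),((.11,.095,0),(515,19))]
S=[((-.0065,.05),(177,152)),((.0065,.05),(308,150)),((-.0065,-.05),(143,494)),((.0065,-.05),(268,494))]
def W(v,X):
    Rb,O=easelT(EZ[0]+v[0],EZ[1]+v[1],EZ[2]+v[2],.073+v[3]); return O+Rb@np.array(X)
def f(v):
    r=[]
    for X,a in B: r+=list(np.array(proj(c,W(v,X)))-q(*a))
    u,w,vv,le=v[4:]
    for (x,y),a in S: r+=list(np.array(proj(c,W(v,(u+x,y+vv,w-x*le))))-q(*a))
    return np.array(r+[v[3]/.001,(le)/.05, v[2]/.01])
s=least_squares(f,[0,0,0,0,.066,.046,0,0]);print(s.x);print(np.round(f(s.x),1))
```

```text
[ 0.001  -0.0005  0.0047 -0.0012  0.063   0.0476  0.0009 -0.0102]
[-0.4 -0.4  1.5  0.  -0.4  0.6 -0.4  0.4 -0.3  0.4  0.3 -0.2  0.2  0.2
 -0.1 -0.5 -1.2 -0.2  0.5]
```

Run:
```python
from h import *
s=ctrl.state();print(s['t'],s['contact_force']);print(ctrl.finish_job())
```

```text
36.025 [ 0.0911  0.5005 -0.2248]
the job is handed in; nothing more can be done
None
```

I tried the thicker slip first. It went fully into the gap, so I left it there and the thin slip stayed in its rack. I then laid the plain brown bar, not the blue or purple one, in the notches of both rest blocks. I handed the job in at 36.0 s of the 72 s, with the gripper clear of everything.

**Tilt:** The move interface could not tilt the tool directly. I got the 27° tilt by pushing the arm against its reach limit, and undid it by pulling in at the inner limit. The tool came very close to the robot's own base there, so I moved it to a higher spot to finish.

**Last checks:**
- **Slip:** The top measured about 47.6 mm above the bed against 46 mm nominal, which puts its centre near 25 mm (28 mm allowed). It is about 1 mm off the middle of the gap. It met firm resistance of about 26 N at the depth expected for the bed.
- **Bar:** The centre measured at x −19 mm and y about 2 mm from the middle, square within about 0.3°.
- **Bystanders:** The mallet, screw tin and gouge looked unmoved in the final pictures. The wood slice was partly hidden by the arm in those pictures but showed in its place; I compared all four by eye only.

**Disagreement:** A rougher reading of the same picture gave the slip a length of about 101.5 mm instead of 100, which could mean it stands a few millimetres high. A fuller fit put it only about 1.6 mm high, and the insertion depth agreed with that. I judged it home and did not press it again.

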